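Dip the gearmotor's oil level and show the dipstick

ROBOT

A 6-joint arm with a two-finger parallel gripper is mounted at the origin on the work surface. World frame = base frame: x ahead of the robot, y to its left, z up, the work surface at z = 0. Lengths are in m, angles in rad, forces in N, time in s.
With the tool pointing down it reaches from about 0.3 to 1 m from the base axis. Payload 5.1 kg.
Tool frame: the origin (TCP) lies at the very end of the fingers, on their centre line; the grasp point (between the pads) lies 19 mm behind it (manip.grasp_offset is the distance from the TCP to the grasp point, in m); z points along the fingers, y is the line along which they close (so a half turn about z gives the same grasp; the last joint's range is limited). The gripper opens to 95 mm and grips with 3 to 60 N. Pads are 20 mm wide; open, the fingers measure 119 mm over their backs; the gripper's body (75 mm by 180 mm) begins 59 mm behind the grasp point.
Start: joints at [1.226, 0.124, 1.65, -0, 1.367, -0.083], TCP at [0.168, 0.628, 0.194] pointing down, gripper open.
Joint ranges: [-2.61, 2.61], [-1.02, 2.33], [0.03, 2.71], [-1.35, 4.49], [0.32, 2.68], [-2.91, 2.91]. Speed limits (rad/s): [2.57, 2.57, 3.14, 3.14, 3.14, 3.14].

INTERFACE

Orientations are given as a unit quaternion [w, x, y, z].
In Python, from plant import manip, cams gives the robot as it stands.
- The arm moves only by the tool jog_arm, never from a script. Its argument "steps" is a list of rows, each an object of numbers: "rx", "ry", "rz": the turn, a rotation vector about the tool's x, y, z in rad; "x", "y", "z": the shift along the tool's x, y, z in cm; "gripper": the opening, from 0 (shut) to 1 (fully open). A call has 1 to 20 rows; each row shifts and turns the commanded pose from where the row before left it, along the tool's axes as they then stand; what a row does not reach is not made up. A row lasts 1/12 s, in which the tool goes at most 41.7 mm and 7.16 degrees, less where a joint would pass 70% of its speed; a pose out of reach is approached as far as the arm can. A call is refused whole if a number of a shift passes 4.17 or a number of a turn 0.125, either way. A call with a gripper value outside its range is refused whole. The fingers move at their own pace and stop on an object; "force" is the grip in N (left out, the last holds). Time passes only in rows, so rows that do not move let the fingers close. It gives the time, the measured TCP pose, the force, the opening and the grip force at its end, in the units of the state.
- manip.read_state(): the state, without advancing time (a new reading comes with each control period).
- cams.capture(name): name is "scene" or "top" or "wrist"; returns a dict with "image" (480x640x3 uint8, red, green, blue), "K" (3x3 intrinsics, pixels), "R" (3x3) and "t" (3): a world point X has camera coordinates R X + t; the wrist camera has in their place "mount" (4x4, takes a point from camera to tool coordinates, whose origin is the TCP and whose axes are the flange's). Camera axes: x right, y down, z forward; pixel columns grow to the right and rows downward; lengths in m; the calibration is good to about 2 mm. A picture is of the moment at which its call begins: read the wrist's pose just before it. There is no depth.
- manip.sign_off(): hands the job in; it is judged then, once.
Trained networks look in the newest picture that a camera, given by its name, has taken for a name from the list of things; names that differ only in an ending like _2 or _b are one class to them, and where a whole thing is asked for, a point or a joint stands for the part that bears it (a point fixed in the world has none). Each returns a list of dicts, best first, with "conf" (0 to 1); they miss things now and then, are a little off and sometimes report something else, mostly with a low value. They report only what shows in the picture. A call takes as long as a camera call.
- cams.search_frame(query, camera): "at" ([x, y, z] in m, in the coordinates of the camera as it stood for that picture, good to about 4 mm: the middle of the surface that is visible of it).
- cams.place_of(query, camera): "at" ([x, y, z] in m, in the coordinates of the camera as it stood for that picture, good to about 4 mm: a listed point, or the origin of a listed thing).
The state is a dict: "clock": time; "qpos": joint angles; "dq": joint speeds; "joint_efforts": joint torques, N m; "position": TCP position; "tcp_rot": TCP orientation; "wrist_force": force on the tool from outside, world axes, zero at the start; "ft_torque": the same for the moment, N m; "finger_gap": opening from 0.0 (shut) to 1.0 (fully open); "grip_force": force on a finger pad.
Only numpy, scipy, OpenCV 4.12 (cv2) and the standard library are available. Lean on these libraries where they do the work, as an engineer would, in place of code of your own. Each camera call takes 0.05 s, during which the arm holds its last target. There are 200 camera calls.

TASK

Check the oil level of the gearmotor: pull the top drawer of the small cabinet out to its stop and leave it out, take the dipstick from it and slide it down the gearmotor's slanting oil tube until its collar sits on the mouth of the tube. Then draw it right out again and show it for reading: finish while holding it in the gripper, still and level with the marked face up, about 30 cm above the bench and touching nothing else. Do not ram the dipstick home, and do not shift the other things lying about.

Things in the scene. Friction and masses are not known exactly. Their poses are not given: they have to be found in the camera images.
- top_drawer (a joint): how far the top drawer is out, in m: 0 shut, 0.170 at its stop; it slides towards the cabinet's own -x (its front, towards the robot), runs with about 2 N of drag and stays where it is left
- top_drawer_handle (a point): middle of the top drawer's bar handle: a level aluminium bar 140 mm long (along the cabinet's y), 11 mm thick, 147 mm above the bench, its axis 35 mm in front of the drawer's face (29 mm free behind it) and 23 mm below the cabinet's top. A like bar sits on the lower drawer 75 mm beneath
- cabinet: grey sheet-steel cabinet with two dark drawers, 260 deep (x) by 400 wide (y) by 170 high, fixed on the bench; origin: centre of its underside; front to its own -x. Top drawer: inside 215 (x) by 366 (y), floor 95 mm above the bench, side walls to 142 mm, front to 161 mm; shut, the inside starts 110 mm in front of the origin
- dipstick: dipstick, about 90 g, lying across the top drawer, tip to the left. Origin: middle of the collar's seating face; own x to the tip, z out of the marked face (up as it lies). Behind: steel collar 22 dia by 6, black handle 22 by 22 from 6 to 90 mm (hold it here), wire eye to 104 mm. Ahead: rod 6 dia to 83 mm, then a blade 7 wide (y) by 3 thick with two dark marks on its +z face
- dipstick_tip (a point): end of the dipstick's blade, 119 mm ahead of the collar's seating face, on the axis
- gearmotor: gearmotor, green case and grey motor on two aluminium profiles, fixed; origin: under the middle of the case, on the bench. Case 120 (x) by 110 (y), top 192 mm up; motor to 230 mm along its +y, terminal box 198 mm up; output shaft to 117 mm along its -y; profiles 40 high, |x| up to 70, y from -120 to 220
- oil_tube: oil tube, round steel, inside 14 mm, outside 20 mm, fixed on the gearmotor's +x face, slanting up and out at 40 degrees above level. Origin: centre of its open mouth (117.5 mm along the gearmotor's x, 153 mm up). Own z points out of the mouth along the tube; 75 mm of it stands clear of the case; straight and free for 120 mm inward
- screwdriver: bystander: screwdriver with black handle, about 150 mm long, in the top drawer on the left of the dipstick; origin on its underside
- breather_plug: bystander: small brass hexagon plug, 24 mm wide, 24 mm high, taken out of the oil tube and standing on the bench near the gearmotor; origin under its centre
- tape_roll: bystander: white roll of tape lying flat, 110 mm across, 25 mm high; origin under its centre

How it is judged:
On the way, in this order (a step that is already met when the one before it is completed fails the run):
1. the top drawer is pulled out to its stop (value of joint top_drawer above 0.163 m), for 0.2 s.
2. the dipstick is in the oil tube with its collar on the mouth (z of dipstick in the frame of oil_tube below 0.004 m and distance between dipstick and oil_tube below 0.007 m and angle between the x axis of dipstick and the z axis of oil_tube, either way round below 0.12 rad), for 0.2 s.
3. the dipstick is drawn right out of the tube (z of dipstick_tip in the frame of oil_tube above 0.005 m and contact force between the fingers and dipstick above 1 N), for 0.2 s.
At the end, for the whole second after the job is handed in: the dipstick is held in the gripper, still (under 30 mm/s), level with its marked face up within 8 degrees, its collar 240 to 380 mm above the bench, clear of the gearmotor; the top drawer still at least 150 mm out (angle between dipstick's own z axis and vertical below 0.14 rad and height (world z) of dipstick between 0.24 and 0.38 m and contact force between the fingers and dipstick above 1 N and contact force between dipstick and gearmotor below 0.1 N and linear speed of dipstick below 0.03 m/s and angular speed of dipstick below 0.2 rad/s and value of joint top_drawer above 0.15 m); the arm keeps its last pose, push and grip.
It fails at once if the dipstick is rammed into the tube or the gearmotor (over 45 N) (contact force between dipstick and gearmotor above 45 N).
It fails at once if the breather plug is shifted by more than 30 mm (distance of breather_plug from where it was at the start of the episode above 0.03 m).
It fails at once if the tape roll is shifted by more than 30 mm (distance of tape_roll from where it was at the start of the episode above 0.03 m).
It fails at once if the screwdriver is lifted out of the drawer (z of screwdriver in the frame of cabinet above 0.17 m).
It also fails if it takes over 69 s, if anything falls off the work surface, if the arm or the gripper's body presses on something with over 40 N, if the wrist force passes 120 N, or if a joint passes its speed limit or range.

## Working session

There is one attempt and no reset: what is moved stays moved. The work goes in short steps, Python scripts to look and compute and a tool call to move; the robot and the scene stay as the last step left them, time stands still between calls to the robot, and variables do not carry over. Pictures are saved under pics/ and viewed, at most 10 in all, crops included, and the job is handed in when it is done.

Besides the shell and the picture viewer there is one more tool, called after "Emit:" in YAML: its name, and indented under it one key for each argument. jog_arm: Moves the arm, as the interface text tells. Its arguments: {"type":"object","properties":{"steps":{"type":"array"},"force":{"type":"number"}},"required":["steps"]}

```bash
ls; mkdir -p pics
python3 - <<'E'
from plant import manip, cams
import cv2, numpy as np
s=manip.read_state(); print(s)
print(manip.grasp_offset)
for c in ["scene","top"]:
    d=cams.capture(c); cv2.imwrite(f"pics/{c}0.png",d["image"][:,:,::-1])
    for q in ["top_drawer_handle","cabinet","dipstick","dipstick_tip","gearmotor","oil_tube","screwdriver","breather_plug","tape_roll"]:
        r=cams.place_of(q,c)
        print(c,q,[(np.round(d["R"].T@(np.array(e["at"])-d["t"]),3),round(e["conf"],2)) for e in r[:2]])
E
```

```text
pics
{'clock': 0.0, 'qpos': array([ 1.22636174e+00,  1.24516289e-01,  1.65165424e+00,  2.42975295e-05,
        1.36747480e+00, -8.25918167e-02]), 'dq': array([-0.00178408, -0.00110231, -0.00074236, -0.00118317,  0.00047067,
       -0.00099291]), 'joint_efforts': array([ 1.26302304e-03, -4.17585003e+01, -3.59943867e+01,  7.77002913e-02,
        4.90670814e-02, -1.87655601e-04]), 'position': array([0.16804818, 0.62720702, 0.19299152]), 'tcp_rot': array([-2.29101826e-04,  1.30550075e-01,  9.91441185e-01, -1.00051384e-03]), 'wrist_force': array([-0.08368197,  0.13255972, -0.14057347]), 'ft_torque': array([-0.00280133, -0.00559718, -0.04044413]), 'grip_force': 0.0, 'finger_gap': 1.002966673473735}
0.0188
scene top_drawer_handle [(array([ 0.592, -0.17 ,  0.144]), 0.8)]
scene cabinet []
scene dipstick []
scene dipstick_tip []
scene gearmotor [(array([0.404, 0.23 , 0.006]), 0.7)]
scene oil_tube [(array([0.52 , 0.2  , 0.155]), 0.59)]
scene screwdriver [(array([ 0.593, -0.17 ,  0.144]), 0.64)]
scene breather_plug [(array([ 0.591, -0.167,  0.145]), 0.68), (array([ 0.531,  0.074, -0.   ]), 0.61)]
scene tape_roll []
top top_drawer_handle [(array([ 0.594, -0.167,  0.145]), 0.79)]
top cabinet []
top dipstick []
top dipstick_tip []
top gearmotor [(array([ 0.403,  0.229, -0.004]), 0.73)]
top oil_tube [(array([0.515, 0.202, 0.152]), 0.81)]
top screwdriver [(array([ 0.401,  0.232, -0.002]), 0.65)]
top breather_plug [(array([0.533, 0.071, 0.003]), 0.42)]
top tape_roll [(array([ 0.795,  0.199, -0.003]), 0.91)]
```

View pics/top0.png

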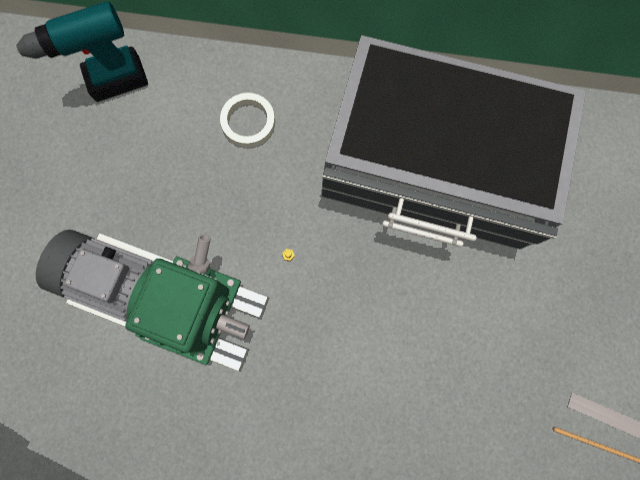

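View pics/scene0.png

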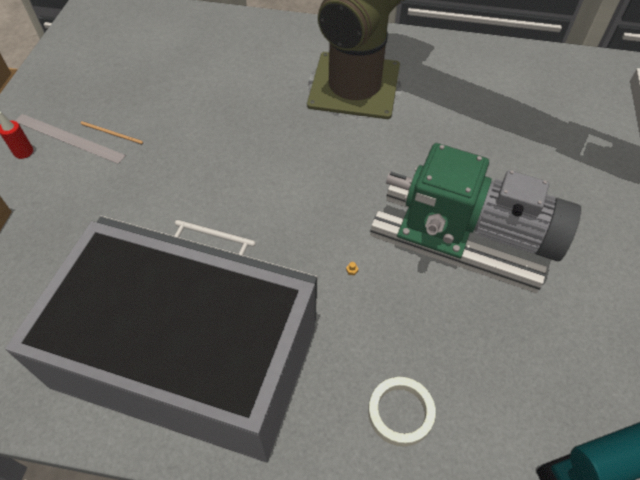

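Both pictures show the cabinet at right of the robot, with the handle at about (430,228) in top. The gearmotor is at left with its tube mouth at about (204,240). The plug is at (288,255) and the tape at (247,118). Next I need the yaws, from edges.

```bash
cat > h.py <<'E'
from plant import manip, cams
import cv2, numpy as np
from scipy.spatial.transform import Rotation as Rn
def ray(d,u,v,z):
    r=d["R"].T@np.linalg.solve(d["K"],[u,v,1]); c=-d["R"].T@d["t"]
    return c+r*(z-c[2])/r[2]
def proj(d,X):
    p=d["K"]@(d["R"]@np.array(X)+d["t"]); return p[:2]/p[2]
def tool():
    s=manip.read_state(); q=s["tcp_rot"]; return s,Rn.from_quat(np.r_[q[1:],q[0]]).as_matrix(),s["position"]
def places(qs,cam,n=2):
    """place_of in world coordinates"""
    s,R,p=tool(); d=cams.capture(cam); out={}
    for q in qs:
        L=[]
        for e in cams.place_of(q,cam)[:n]:
            a=np.array(e["at"])
            X=d["R"].T@(a-d["t"]) if cam!="wrist" else R@((d["mount"]@np.r_[a,1])[:3])+p
            L.append((np.round(X,4),round(e["conf"],2)))
        out[q]=L
    return d,out
E
python3 - <<'E'
from h import *
d=cams.capture("top"); print("cam",-d["R"].T@d["t"]); print(cams.capture("wrist")["mount"].round(3))
im=cv2.resize(d["image"][210:390,30:270,::-1],None,fx=3.2,fy=3.2,interpolation=cv2.INTER_CUBIC); cv2.imwrite("pics/crop_gm.png",im)
for n,u,v in [("FL",328,163),("FR",563,218),("BL",363,38),("BR",583,92)]:print(n,ray(d,u,v,.17).round(3))
for n,u,v in [("hL",388,214),("hR",475,237)]:print(n,ray(d,u,v,.147).round(3))
print(proj(d,[.517,.201,.153]))
P=[];H=[]
for k in range(3):
    for c in ["top","scene"]:
        _,o=places(["oil_tube","gearmotor","top_drawer_handle","cabinet"],c); print(c,o)
E
```

```text
cam [0.37614936 0.00952293 0.95688106]
[[-0.    -0.97  -0.245  0.069]
 [ 1.    -0.    -0.     0.001]
 [ 0.    -0.245  0.97  -0.192]
 [ 0.     0.     0.     1.   ]]
FL [0.666 0.02  0.17 ]
FR [ 0.626 -0.37   0.17 ]
BL [ 0.905 -0.01   0.17 ]
BR [ 0.855 -0.397  0.17 ]
hL [ 0.6   -0.091  0.147]
hR [ 0.581 -0.238  0.147]
[206.44947899 237.17229556]
top {'oil_tube': [(array([0.5133, 0.2036, 0.1512]), 0.82)], 'gearmotor': [(array([ 0.4   ,  0.2292, -0.0038]), 0.63)], 'top_drawer_handle': [(array([ 0.5867, -0.165 ,  0.1496]), 0.98)], 'cabinet': []}
scene {'oil_tube': [(array([0.5174, 0.2014, 0.1556]), 0.59)], 'gearmotor': [(array([0.4041, 0.2288, 0.0019]), 0.6)], 'top_drawer_handle': [(array([ 0.5894, -0.1663,  0.1463]), 0.6)], 'cabinet': []}
top {'oil_tube': [(array([0.5159, 0.2055, 0.1534]), 0.57)], 'gearmotor': [(array([ 0.4026,  0.2325, -0.002 ]), 0.7)], 'top_drawer_handle': [(array([ 0.5908, -0.1619,  0.1487]), 0.69)], 'cabinet': []}
scene {'oil_tube': [(array([0.5185, 0.201 , 0.156 ]), 0.9)], 'gearmotor': [(array([0.4048, 0.2293, 0.0068]), 0.9)], 'top_drawer_handle': [(array([ 0.5879, -0.1698,  0.1458]), 0.84)], 'cabinet': []}
top {'oil_tube': [(array([0.5168, 0.2039, 0.1523]), 0.91)], 'gearmotor': [(array([ 0.4036,  0.2314, -0.0033]), 0.69)], 'top_drawer_handle': [(array([ 0.5919, -0.1658,  0.1502]), 0.97)], 'cabinet': []}
scene {'oil_tube': [(array([0.5182, 0.2005, 0.1532]), 0.88)], 'gearmotor': [(array([0.4067, 0.2295, 0.003 ]), 0.77)], 'top_drawer_handle': [(array([ 0.5891, -0.1696,  0.1423]), 0.59)], 'cabinet': []}
```

View pics/crop_gm.png

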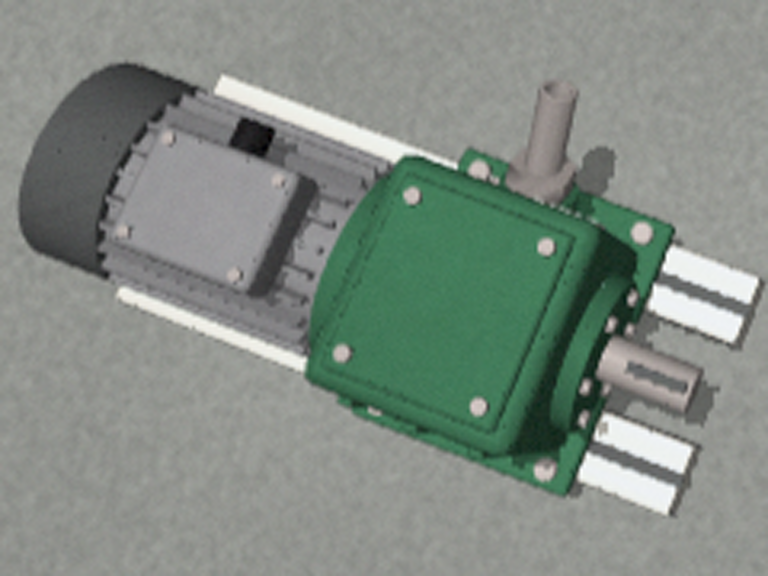

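Emit:
jog_arm:
  steps:
    - {"z": -3.5}
    - {"z": -3.5}
    - {"z": -3.5}
    - {"z": -1,"rz": 0.119,"gripper": 0.35}
    - {"rz": 0.119}
    - {"rz": 0.119}
    - {"rz": 0.119}
    - {"rz": 0.119}
    - {"rz": 0.119}
    - {"rz": 0.119}
    - {"rz": 0.119}
    - {"rz": 0.119}
    - {"rz": 0.119}
    - {"rz": 0.119}
    - {"rz": 0.119}

```text
$.steps[0]: bad value
```

```bash
cat >> h.py <<'E'
def to(X,d=None):
    s,R,p=tool(); print("t",s["clock"].round(2),"p",p.round(4),"q",s["qpos"].round(2),"F",s["wrist_force"].round(1),"gap",s["finger_gap"].round(3),"grip",round(s["grip_force"],1))
    print("x",R[:,0].round(3),"z",R[:,2].round(3),"shift cm",(100*R.T@(np.array(X)-p)).round(2))
def turn(Rg):
    s,R,p=tool(); print("rotvec",Rn.from_matrix(R.T@Rg).as_rotvec().round(3))
E
python3 -c "
from h import *
to([.590,-.1665,.30])
d=cams.capture('top')
a=ray(d,97.8,235,.04);b=ray(d,267.5,298.1,.04);print('gm',a,b,np.degrees(np.arctan2(*(a-b)[[0,1]])))
print(ray(d,204.4,238.1,.153))"
```

```text
Traceback (most recent call last):
  File "h.py", line 23, in to
    s,R,p=tool(); print("t",s["clock"].round(2),"p",p.round(4),"q",s["qpos"].round(2),"F",s["wrist_force"].round(1),"gap",s["finger_gap"].round(3),"grip",round(s["grip_force"],1))
                            ^^^^^^^^^^^^^^^^
AttributeError: 'float' object has no attribute 'round'
```

Emit:
jog_arm:
  steps:
    - {"x": 0,"y": 0,"z": -3.5,"rx": 0,"ry": 0,"rz": 0,"gripper": 0.35}

```text
clock: 2.68
position: [0.1669, 0.6237, 0.2206]
tcp_rot: [-0.002, 0.131, 0.991, -0.007]
wrist_force: [-0.5, 0.3, -1.0]
finger_gap: 0.966
grip_force: 0.0
```

```bash
sed -i 's/s\["clock"\].round(2)/round(s["clock"],2)/; s/s\["finger_gap"\].round(3)/round(s["finger_gap"],3)/' h.py
python3 -c "
from h import *
to([.590,-.1665,.30])
d=cams.capture('top')
a=ray(d,97.8,235,.04);b=ray(d,267.5,298.1,.04);print('gm',a,b,np.degrees(np.arctan2(*(a-b)[[0,1]])))
print(ray(d,204.4,238.1,.153))"
```

```text
t 2.68 p [0.1669 0.6237 0.2206] q [ 1.23  0.11  1.62 -0.    1.43 -0.08] F [-0.5  0.3 -1. ] gap 0.966 grip 0.0
x [-0.966  0.259  0.001] z [-0.005 -0.014 -1.   ] shift cm [-61.32 -65.48  -7.03]
gm [0.51240683 0.43005022 0.04      ] [0.440659   0.09681245 0.04      ] 12.150593458708522
[0.51499946 0.20404278 0.153     ]
```

Emit:
jog_arm:
  steps:
    - {"x": 0,"y": 0,"z": -3.5,"rx": 0,"ry": 0,"rz": 0,"gripper": 0.35}
    - {"x": 0,"y": 0,"z": -3.5,"rx": 0,"ry": 0,"rz": 0,"gripper": 0.35}
    - {"x": 0,"y": 0,"z": 0,"rx": 0,"ry": 0,"rz": 0.119,"gripper": 0.35}
    - {"x": 0,"y": 0,"z": 0,"rx": 0,"ry": 0,"rz": 0.119,"gripper": 0.35}
    - {"x": 0,"y": 0,"z": 0,"rx": 0,"ry": 0,"rz": 0.119,"gripper": 0.35}
    - {"x": 0,"y": 0,"z": 0,"rx": 0,"ry": 0,"rz": 0.119,"gripper": 0.35}
    - {"x": 0,"y": 0,"z": 0,"rx": 0,"ry": 0,"rz": 0.119,"gripper": 0.35}
    - {"x": 0,"y": 0,"z": 0,"rx": 0,"ry": 0,"rz": 0.119,"gripper": 0.35}
    - {"x": 0,"y": 0,"z": 0,"rx": 0,"ry": 0,"rz": 0.119,"gripper": 0.35}
    - {"x": 0,"y": 0,"z": 0,"rx": 0,"ry": 0,"rz": 0.119,"gripper": 0.35}
    - {"x": 0,"y": 0,"z": 0,"rx": 0,"ry": 0,"rz": 0.119,"gripper": 0.35}
    - {"x": 0,"y": 0,"z": 0,"rx": 0,"ry": 0,"rz": 0.119,"gripper": 0.35}
    - {"x": 0,"y": 0,"z": 0,"rx": 0,"ry": 0,"rz": 0.119,"gripper": 0.35}
    - {"x": 0,"y": 0,"z": 0,"rx": 0,"ry": 0,"rz": 0.119,"gripper": 0.35}

```text
clock: 3.9
position: [0.1684, 0.6281, 0.2997]
tcp_rot: [-0.0, 0.75, 0.662, 0.001]
wrist_force: [-0.1, 0.2, -0.7]
finger_gap: 0.356
grip_force: 0.0
```

```bash
python3 -c "
from h import *
to([.590,-.1665,.30])"
```

```text
t 3.9 p [0.1684 0.6281 0.2997] q [1.23 0.08 1.52 0.   1.54 1.35] F [-0.1  0.2 -0.7] gap 0.356 grip 0.0
x [0.125 0.992 0.001] z [ 0.     0.001 -1.   ] shift cm [-73.59  51.73  -0.1 ]
```

Emit:
jog_arm:
  steps:
    - {"x": -1.6,"y": 1.1,"z": 0,"rx": 0,"ry": 0,"rz": 0,"gripper": 0.35}
    - {"x": -3.2,"y": 2.2,"z": 0,"rx": 0,"ry": 0,"rz": 0,"gripper": 0.35}
    - {"x": -3.2,"y": 2.2,"z": 0,"rx": 0,"ry": 0,"rz": 0,"gripper": 0.35}
    - {"x": -3.2,"y": 2.2,"z": 0,"rx": 0,"ry": 0,"rz": 0,"gripper": 0.35}
    - {"x": -3.2,"y": 2.2,"z": 0,"rx": 0,"ry": 0,"rz": 0,"gripper": 0.35}
    - {"x": -3.2,"y": 2.2,"z": 0,"rx": 0,"ry": 0,"rz": 0,"gripper": 0.35}
    - {"x": -3.2,"y": 2.2,"z": 0,"rx": 0,"ry": 0,"rz": 0,"gripper": 0.35}
    - {"x": -3.2,"y": 2.2,"z": 0,"rx": 0,"ry": 0,"rz": 0,"gripper": 0.35}
    - {"x": -3.2,"y": 2.2,"z": 0,"rx": 0,"ry": 0,"rz": 0,"gripper": 0.35}
    - {"x": -3.2,"y": 2.2,"z": 0,"rx": 0,"ry": 0,"rz": 0,"gripper": 0.35}
    - {"x": -3.2,"y": 2.2,"z": 0,"rx": 0,"ry": 0,"rz": 0,"gripper": 0.35}
    - {"x": -3.2,"y": 2.2,"z": 0,"rx": 0,"ry": 0,"rz": 0,"gripper": 0.35}
    - {"x": -3.2,"y": 2.2,"z": 0,"rx": 0,"ry": 0,"rz": 0,"gripper": 0.35}
    - {"x": -3.2,"y": 2.2,"z": 0,"rx": 0,"ry": 0,"rz": 0,"gripper": 0.35}
    - {"x": -3.2,"y": 2.2,"z": 0,"rx": 0,"ry": 0,"rz": 0,"gripper": 0.35}
    - {"x": -3.2,"y": 2.2,"z": 0,"rx": 0,"ry": 0,"rz": 0,"gripper": 0.35}
    - {"x": -3.2,"y": 2.2,"z": 0,"rx": 0,"ry": 0,"rz": 0,"gripper": 0.35}
    - {"x": -3.2,"y": 2.2,"z": 0,"rx": 0,"ry": 0,"rz": 0,"gripper": 0.35}
    - {"x": -3.2,"y": 2.2,"z": 0,"rx": 0,"ry": 0,"rz": 0,"gripper": 0.35}
    - {"x": -3.2,"y": 2.2,"z": 0,"rx": 0,"ry": 0,"rz": 0,"gripper": 0.35}

```text
clock: 5.57
position: [0.521, -0.0448, 0.3]
tcp_rot: [0.001, 0.748, 0.664, 0.001]
wrist_force: [0.8, 1.5, -1.1]
finger_gap: 0.353
grip_force: 0.0
```

```bash
python3 -c "
from h import *
to([.590,-.1665,.18])
d,o=places(['top_drawer_handle'],'wrist');print(o)
cv2.imwrite('pics/w1.png',d['image'][:,:,::-1]);np.save('K.npy',d['K'])
to([.590,-.1665,.18])
"
```

```text
t 5.57 p [ 0.521  -0.0448  0.3   ] q [-0.19 -0.21  1.8   0.    1.55 -0.07] F [ 0.8  1.5 -1.1] gap 0.353 grip 0.0
x [ 0.119  0.993 -0.   ] z [ 0.002 -0.    -1.   ] shift cm [-11.26   8.28  12.02]
{'top_drawer_handle': []}
t 5.67 p [ 0.5216 -0.047   0.299 ] q [-0.19 -0.2   1.79 -0.    1.55 -0.07] F [-0.6  0.5 -0.3] gap 0.352 grip 0.0
x [ 0.124  0.992 -0.001] z [ 0.    -0.001 -1.   ] shift cm [-11.     8.27  11.92]
```

View pics/w1.png

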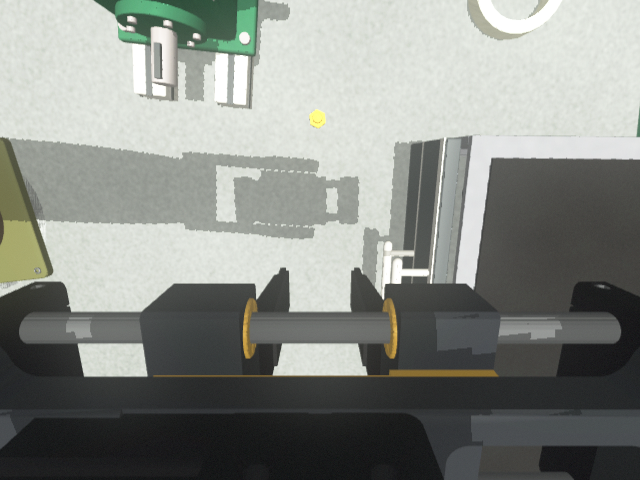

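```bash
cat >> h.py <<'E'
def wray(d,R,p,u,v,z):
    M=d["mount"]; r=R@M[:3,:3]@np.linalg.solve(d["K"],[u,v,1]); c=R@M[:3,3]+p
    return c+r*(z-c[2])/r[2]
E
python3 -c "
from h import *
s,R,p=tool();d=cams.capture('wrist')
for u,v,z in [(386,243,.147),(383,288,.147),(470,136,.17),(456,283,.17),(491,158,.17),(475,283,.17)]: print(wray(d,R,p,u,v,z).round(4))
"
```

```text
[ 0.5885 -0.0748  0.147 ]
[ 0.5814 -0.1253  0.147 ]
[0.6684 0.023  0.17  ]
[ 0.6522 -0.1192  0.17  ]
[0.6875 0.0009 0.17  ]
[ 0.6714 -0.1216  0.17  ]
```

Emit:
jog_arm:
  steps:
    - {"x": -2.2,"y": 1.65,"z": 0,"rx": 0,"ry": 0,"rz": 0,"gripper": 0.35}
    - {"x": -2.2,"y": 1.65,"z": 0.5,"rx": 0,"ry": 0,"rz": 0,"gripper": 0.35}
    - {"x": -2.2,"y": 1.65,"z": 2.5,"rx": 0,"ry": 0,"rz": 0,"gripper": 0.35}
    - {"x": -2.2,"y": 1.65,"z": 3,"rx": 0,"ry": 0,"rz": 0,"gripper": 0.35}
    - {"x": -2.2,"y": 1.65,"z": 3,"rx": 0,"ry": 0,"rz": 0,"gripper": 0.35}
    - {"x": 0,"y": 0,"z": 2.5,"rx": 0,"ry": 0,"rz": 0,"gripper": 0.35}
    - {"x": 0,"y": 0,"z": 0,"rx": 0,"ry": 0,"rz": 0,"gripper": 0.35}

```text
clock: 6.3
position: [0.5858, -0.1602, 0.1774]
tcp_rot: [-0.005, 0.748, 0.664, -0.002]
wrist_force: [-0.9, 0.3, -0.1]
finger_gap: 0.347
grip_force: 0.0
```

```bash
python3 -c "
from h import *
to([.590,-.1665,.128])
d=cams.capture('top')
for X in [[.59,-.1665,.147]]: print(proj(d,X))
_,o=places(['top_drawer_handle'],'top');print(o)
cv2.imwrite('pics/t2.png',cv2.resize(d['image'][150:280,320:580,::-1],None,fx=3,fy=3))
"
```

```text
t 6.3 p [ 0.5858 -0.1602  0.1774] q [-0.36  0.05  1.76  0.    1.35 -0.24] F [-0.9  0.3 -0.1] gap 0.347 grip 0.0
x [0.119 0.993 0.003] z [-0.01   0.004 -1.   ] shift cm [-0.59  0.55  4.93]
[432.57569415 225.65823716]
{'top_drawer_handle': []}
```

View pics/t2.png

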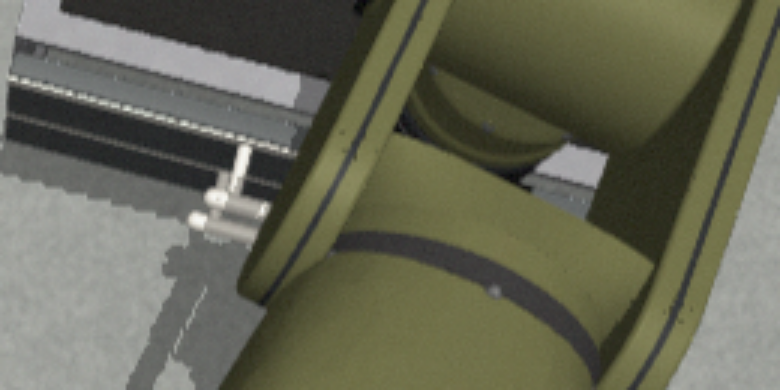

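Emit:
jog_arm:
  steps:
    - {"x": -0.3,"y": 0.2,"z": 0,"rx": 0,"ry": 0,"rz": 0,"gripper": 0.35}
    - {"x": -0.3,"y": 0.2,"z": 0,"rx": 0,"ry": 0,"rz": 0,"gripper": 0.35}
    - {"x": 0,"y": 0,"z": 1.0,"rx": 0,"ry": 0,"rz": 0,"gripper": 0.35}
    - {"x": 0,"y": 0,"z": 1.2,"rx": 0,"ry": 0,"rz": 0,"gripper": 0.35}
    - {"x": 0,"y": 0,"z": 1.2,"rx": 0,"ry": 0,"rz": 0,"gripper": 0.35}
    - {"x": 0,"y": 0,"z": 1.2,"rx": 0,"ry": 0,"rz": 0,"gripper": 0.35}
    - {"x": 0,"y": 0,"z": 0,"rx": 0,"ry": 0,"rz": 0,"gripper": 0.35}
  force: 10

```text
clock: 7.03
position: [0.5897, -0.1671, 0.1334]
tcp_rot: [-0.003, 0.748, 0.664, -0.002]
wrist_force: [-0.5, -0.7, -0.4]
finger_gap: 0.347
grip_force: 0.0
```

Emit:
jog_arm:
  steps:
    - {"x": 0,"y": 0,"z": 0,"rx": 0,"ry": 0,"rz": 0,"gripper": 0.05}
    - {"x": 0,"y": 0,"z": 0,"rx": 0,"ry": 0,"rz": 0,"gripper": 0.05}
    - {"x": 0,"y": 0,"z": 0,"rx": 0,"ry": 0,"rz": 0,"gripper": 0.05}
    - {"x": 0,"y": 0,"z": 0,"rx": 0,"ry": 0,"rz": 0,"gripper": 0.05}
  force: 10

```text
clock: 7.37
position: [0.5928, -0.1683, 0.1391]
tcp_rot: [0.001, 0.748, 0.664, 0.0]
wrist_force: [0.1, 0.7, 1.1]
finger_gap: 0.126
grip_force: 0.0
```

Emit:
jog_arm:
  steps:
    - {"x": 0,"y": 0,"z": 0,"rx": 0,"ry": 0,"rz": 0,"gripper": 0.05}
    - {"x": 0,"y": 0,"z": 0,"rx": 0,"ry": 0,"rz": 0,"gripper": 0.05}
  force: 15

```text
clock: 7.53
position: [0.5926, -0.1682, 0.1389]
tcp_rot: [0.0, 0.748, 0.664, 0.0]
wrist_force: [-0.1, -0.1, -0.5]
finger_gap: 0.062
grip_force: 0.0
```

```bash
python3 -c "
from h import *
to([.590,-.1665,.128])
"
```

```text
t 7.53 p [ 0.5926 -0.1682  0.1389] q [-0.36  0.09  1.78 -0.    1.27 -0.24] F [-0.1 -0.1 -0.5] gap 0.062 grip 0.0
x [ 0.119  0.993 -0.   ] z [ 0.001 -0.    -1.   ] shift cm [ 0.14 -0.28  1.09]
```

```bash
python3 -c "
from h import *
d,o=places(['top_drawer_handle'],'scene');print(o)
s,R,p=tool()
print(proj(d,p), proj(d,[.59,-.1665,.147]))
u,v=proj(d,p).astype(int)
im=np.hstack([cv2.resize(d['image'][v-75:v+75,u-100:u+100],None,fx=4,fy=4)])
cv2.imwrite('pics/s3.png',im[:,:,::-1]); print(u,v)
"
```

```text
{'top_drawer_handle': [(array([ 0.5897, -0.168 ,  0.1477]), 0.82)]}
[213.65609775 236.93418358] [214.2747239  233.19879158]
213 236
```

View pics/s3.png

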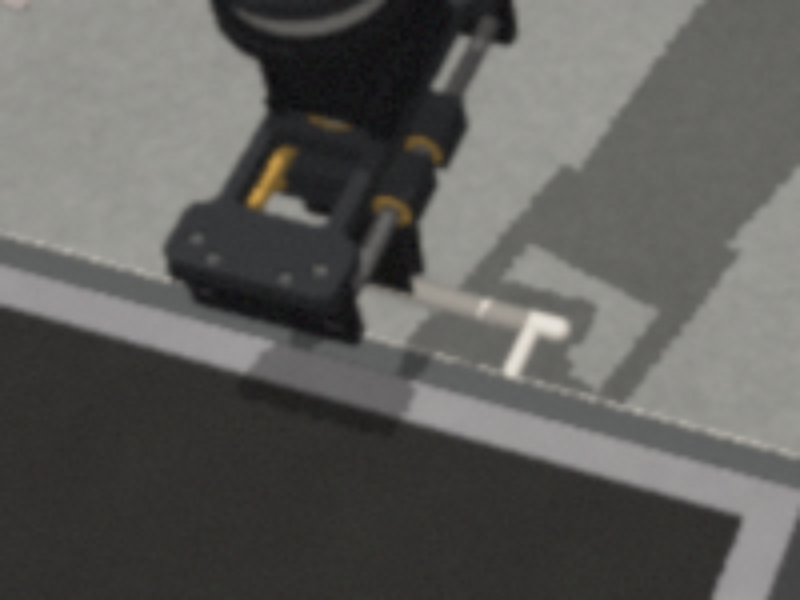

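```bash
python3 -c "
from h import *
d=cams.capture('wrist')
cv2.imwrite('pics/w3.png',cv2.resize(d['image'][120:390,140:500,::-1],None,fx=2.2,fy=2.2))
M=d['mount']
for P in [[0,0,0],[0,0,-.019],[.03,0,0],[.05,.0,-.008]]:
    c=M[:3,:3].T@(np.array(P)-M[:3,3]); q=d['K']@c; print(P,(q[:2]/q[2]).round(1),((q[:2]/q[2]-[140,120])*2.2).round(0))
"
```

```text
[0, 0, 0] [320.2 275. ] [396. 341.]
[0, 0, -0.019] [320.2 286.8] [396. 367.]
[0.03, 0, 0] [320.2 226.5] [396. 234.]
[0.05, 0.0, -0.008] [320.2 193.6] [396. 162.]
```

View pics/w3.png

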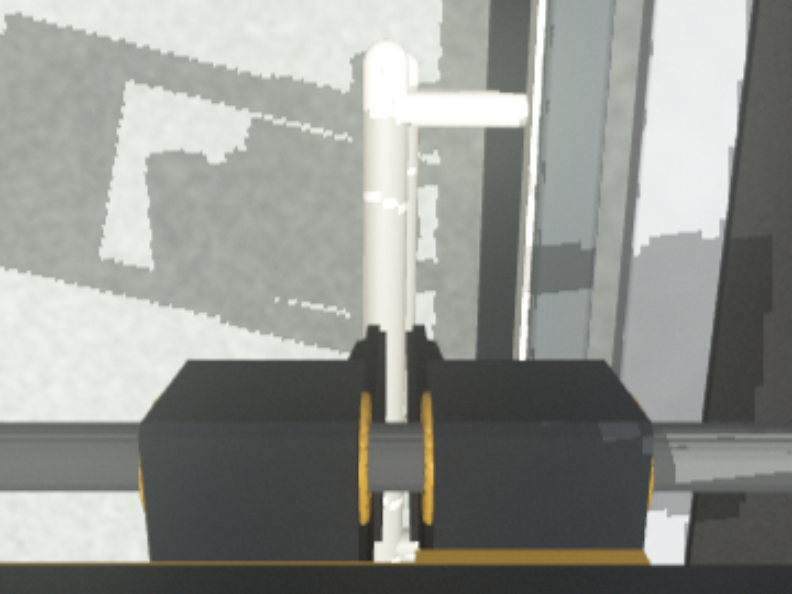

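```bash
python3 -c "
from h import *
s,R,p=tool()
d=cams.capture('wrist'); print(d['K'].round(1).tolist(),p)
c=lambda x,y:(140+x/2.2,120+y/2.2)
M=d['mount']; print('cam',R@M[:3,3]+p)
for z in [.147,.13,.11]:
  print(z,wray(d,R,p,*c(385,42),z).round(4),'w@150',(wray(d,R,p,*c(405,150),z)-wray(d,R,p,*c(364,150),z)).round(4), wray(d,R,p,*c(397,100),z).round(4))
"
```

```text
[[335.7, 0.0, 319.6], [0.0, 335.7, 241.9], [0.0, 0.0, 1.0]] [ 0.59235303 -0.16815678  0.13849325]
cam [ 0.60050048 -0.09904326  0.33085131]
0.147 [ 0.599  -0.0899  0.147 ] w@150 [ 0.01   -0.0012  0.    ] [ 0.6002 -0.1036  0.147 ]
0.13 [ 0.5988 -0.089   0.13  ] w@150 [ 0.011  -0.0013  0.    ] [ 0.6002 -0.104   0.13  ]
0.11 [ 0.5987 -0.088   0.11  ] w@150 [ 0.0121 -0.0014  0.    ] [ 0.6001 -0.1045  0.11  ]
```

The wrist view shows the bar end at crop (385,45). The bar runs just below the closed fingertips (at y=328), about 3 mm to tool -y. I'll open, go lower and grip again.

Emit:
jog_arm:
  steps:
    - {"x": 0,"y": 0,"z": 0,"rx": 0,"ry": 0,"rz": 0,"gripper": 0.35}
    - {"x": 0,"y": -0.2,"z": 0,"rx": 0,"ry": 0,"rz": 0,"gripper": 0.35}
    - {"x": 0,"y": 0,"z": 0,"rx": 0,"ry": 0,"rz": 0,"gripper": 0.35}
    - {"x": 0,"y": 0,"z": 0,"rx": 0,"ry": 0,"rz": 0,"gripper": 0.35}
    - {"x": 0,"y": 0,"z": 0,"rx": 0,"ry": 0,"rz": 0,"gripper": 0.35}
    - {"x": 0,"y": 0,"z": 0.6,"rx": 0,"ry": 0,"rz": 0,"gripper": 0.35}
    - {"x": 0,"y": 0,"z": 0.8,"rx": 0,"ry": 0,"rz": 0,"gripper": 0.35}
    - {"x": 0,"y": 0,"z": 0.6,"rx": 0,"ry": 0,"rz": 0,"gripper": 0.35}
    - {"x": 0,"y": 0,"z": 0,"rx": 0,"ry": 0,"rz": 0,"gripper": 0.1}
    - {"x": 0,"y": 0,"z": 0,"rx": 0,"ry": 0,"rz": 0,"gripper": 0.05}
    - {"x": 0,"y": 0,"z": 0,"rx": 0,"ry": 0,"rz": 0,"gripper": 0.05}
    - {"x": 0,"y": 0,"z": 0,"rx": 0,"ry": 0,"rz": 0,"gripper": 0.05}
    - {"x": 0,"y": 0,"z": 0,"rx": 0,"ry": 0,"rz": 0,"gripper": 0.05}
    - {"x": 0,"y": 0,"z": 0,"rx": 0,"ry": 0,"rz": 0,"gripper": 0.05}
  force: 15

```text
clock: 8.9
position: [0.5902, -0.1679, 0.1185]
tcp_rot: [0.0, 0.748, 0.664, -0.0]
wrist_force: [-1.1, 0.0, 0.0]
finger_gap: 0.109
grip_force: 15.0
```

```bash
python3 -c "
from h import *
to([.590,-.1665,.128])
d=cams.capture('wrist')
cv2.imwrite('pics/w4.png',cv2.resize(d['image'][120:390,140:500,::-1],None,fx=1.6,fy=1.6))
"
```

```text
t 8.9 p [ 0.5902 -0.1679  0.1185] q [-0.36  0.1   1.8  -0.    1.23 -0.25] F [-1.1  0.   0. ] gap 0.109 grip 15.0
x [ 0.119  0.993 -0.   ] z [-0. -0. -1.] shift cm [ 0.14 -0.04 -0.95]
```

Emit:
jog_arm:
  steps:
    - {"x": 0,"y": -1.0,"z": 0,"rx": 0,"ry": 0,"rz": 0,"gripper": 0.05}
    - {"x": 0,"y": -1.5,"z": 0,"rx": 0,"ry": 0,"rz": 0,"gripper": 0.05}
    - {"x": 0,"y": -1.5,"z": 0,"rx": 0,"ry": 0,"rz": 0,"gripper": 0.05}
    - {"x": 0,"y": -1.5,"z": 0,"rx": 0,"ry": 0,"rz": 0,"gripper": 0.05}
    - {"x": 0,"y": -1.5,"z": 0,"rx": 0,"ry": 0,"rz": 0,"gripper": 0.05}
    - {"x": 0,"y": -1.5,"z": 0,"rx": 0,"ry": 0,"rz": 0,"gripper": 0.05}
    - {"x": 0,"y": -1.5,"z": 0,"rx": 0,"ry": 0,"rz": 0,"gripper": 0.05}
    - {"x": 0,"y": -1.5,"z": 0,"rx": 0,"ry": 0,"rz": 0,"gripper": 0.05}
    - {"x": 0,"y": -1.5,"z": 0,"rx": 0,"ry": 0,"rz": 0,"gripper": 0.05}
    - {"x": 0,"y": -1.5,"z": 0,"rx": 0,"ry": 0,"rz": 0,"gripper": 0.05}
    - {"x": 0,"y": -1.0,"z": 0,"rx": 0,"ry": 0,"rz": 0,"gripper": 0.05}
    - {"x": 0,"y": -0.5,"z": 0,"rx": 0,"ry": 0,"rz": 0,"gripper": 0.05}
    - {"x": 0,"y": 0,"z": 0,"rx": 0,"ry": 0,"rz": 0,"gripper": 0.05}
    - {"x": 0,"y": 0,"z": 0,"rx": 0,"ry": 0,"rz": 0,"gripper": 0.05}
  force: 25

```text
clock: 10.12
position: [0.4308, -0.1472, 0.1185]
tcp_rot: [-0.001, 0.748, 0.664, 0.001]
wrist_force: [-0.3, 5.9, 1.3]
finger_gap: 0.109
grip_force: 25.0
```

```bash
python3 -c "
from h import *
to([.5902-.170*.9927,-.1679+.17*.12,.1185])
"
```

```text
t 10.12 p [ 0.4308 -0.1472  0.1185] q [-0.45 -0.26  2.15  0.    1.26 -0.33] F [-0.3  5.9  1.3] gap 0.109 grip 25.0
x [0.119 0.993 0.004] z [ 0.     0.004 -1.   ] shift cm [-0.14 -0.93 -0.  ]
```

Emit:
jog_arm:
  steps:
    - {"x": 0,"y": -0.3,"z": 0,"rx": 0,"ry": 0,"rz": 0,"gripper": 0.05}
    - {"x": 0,"y": -0.3,"z": 0,"rx": 0,"ry": 0,"rz": 0,"gripper": 0.05}
    - {"x": 0,"y": -0.3,"z": 0,"rx": 0,"ry": 0,"rz": 0,"gripper": 0.05}
    - {"x": 0,"y": -0.1,"z": 0,"rx": 0,"ry": 0,"rz": 0,"gripper": 0.05}
    - {"x": 0,"y": -0.1,"z": 0,"rx": 0,"ry": 0,"rz": 0,"gripper": 0.05}
    - {"x": 0,"y": 0,"z": 0,"rx": 0,"ry": 0,"rz": 0,"gripper": 0.05}
    - {"x": 0,"y": 0,"z": 0,"rx": 0,"ry": 0,"rz": 0,"gripper": 0.05}

```text
clock: 10.7
position: [0.4258, -0.1465, 0.1185]
tcp_rot: [0.005, 0.748, 0.663, 0.006]
wrist_force: [20.8, 3.6, -12.9]
finger_gap: 0.109
grip_force: 25.0
```

```bash
python3 -c "
from h import *
to([.5902-.170*.9927,-.1679+.17*.12,.1185])
"
```

```text
t 10.7 p [ 0.4258 -0.1465  0.1185] q [-0.46 -0.29  2.17  0.01  1.25 -0.34] F [ 20.8   3.6 -12.9] gap 0.109 grip 25.0
x [0.12  0.993 0.003] z [ 0.015  0.002 -1.   ] shift cm [-0.15 -0.43 -0.  ]
```

Emit:
jog_arm:
  steps:
    - {"x": 0,"y": 0,"z": 0,"rx": 0,"ry": 0,"rz": 0,"gripper": 0.05}
    - {"x": 0,"y": 0.2,"z": 0,"rx": 0,"ry": 0,"rz": 0,"gripper": 0.05}
    - {"x": 0,"y": 0.2,"z": 0,"rx": 0,"ry": 0,"rz": 0,"gripper": 0.3}
    - {"x": 0,"y": 0,"z": 0,"rx": 0,"ry": 0,"rz": 0,"gripper": 0.3}
    - {"x": 0,"y": 0,"z": 0,"rx": 0,"ry": 0,"rz": 0,"gripper": 0.3}
    - {"x": 0,"y": 0,"z": 0,"rx": 0,"ry": 0,"rz": 0,"gripper": 0.3}
    - {"x": 0,"y": 0,"z": -2,"rx": 0,"ry": 0,"rz": 0,"gripper": 0.3}
    - {"x": 0,"y": 0,"z": -3.5,"rx": 0,"ry": 0,"rz": 0,"gripper": 0.6}
    - {"x": 0,"y": 0,"z": -3.5,"rx": 0,"ry": 0,"rz": 0,"gripper": 0.6}
    - {"x": 0,"y": 0,"z": -3.5,"rx": 0,"ry": 0,"rz": 0,"gripper": 0.6}
    - {"x": 0,"y": 0,"z": -3.5,"rx": 0,"ry": 0,"rz": 0,"gripper": 0.6}
    - {"x": 0,"y": 0,"z": -3.5,"rx": 0,"ry": 0,"rz": 0,"gripper": 0.6}
    - {"x": -3,"y": -1,"z": 0,"rx": 0,"ry": 0,"rz": 0,"gripper": 0.6}
    - {"x": -3,"y": -1,"z": 0,"rx": 0,"ry": 0,"rz": 0,"gripper": 0.6}
    - {"x": -3,"y": -1,"z": 0,"rx": 0,"ry": 0,"rz": 0,"gripper": 0.6}
    - {"x": 0,"y": 0,"z": 0,"rx": 0,"ry": 0,"rz": 0,"gripper": 0.6}

```text
clock: 12.03
position: [0.382, -0.2374, 0.3135]
tcp_rot: [0.001, 0.75, 0.662, -0.001]
wrist_force: [-0.4, -0.2, 0.3]
finger_gap: 0.597
grip_force: 0.0
```

Run:
```python
from h import *
to([.5,-.146,.2])
for c in ["top","scene","wrist"]:
    d,o=places(["dipstick","dipstick_tip","screwdriver","top_drawer_handle"],c); print(c,o)
    cv2.imwrite(f"pics/{c}5.png",d["image"][:,:,::-1])
w=cv2.imread("pics/wrist5.png"); t=cv2.imread("pics/top5.png")
cv2.imwrite("pics/c5.png",np.vstack([cv2.resize(w[0:310],(560,271)),cv2.resize(t[130:340,280:600],(560,320))[:320]]))
```

```text
t 12.03 p [ 0.382  -0.2374  0.3135] q [-0.67 -0.38  1.91 -0.    1.61 -0.55] F [-0.4 -0.2  0.3] gap 0.597 grip 0.0
x [ 0.124  0.992 -0.002] z [-0.001 -0.002 -1.   ] shift cm [10.56 10.58 11.32]
top {'dipstick': [(array([ 0.5464, -0.236 ,  0.1072]), 0.82)], 'dipstick_tip': [(array([ 0.5536, -0.1185,  0.1052]), 0.87)], 'screwdriver': [(array([ 0.5977, -0.0246,  0.0966]), 0.93)], 'top_drawer_handle': [(array([ 0.4263, -0.1454,  0.1499]), 0.6)]}
scene {'dipstick': [(array([ 0.5428, -0.239 ,  0.102 ]), 0.68)], 'dipstick_tip': [(array([ 0.5493, -0.1213,  0.1058]), 0.64)], 'screwdriver': [(array([ 0.5982, -0.0267,  0.095 ]), 0.59), (array([ 0.5439, -0.2381,  0.1048]), 0.15)], 'top_drawer_handle': [(array([ 0.4228, -0.1473,  0.1463]), 0.87)]}
wrist {'dipstick': [(array([ 0.5485, -0.2397,  0.1156]), 0.69)], 'dipstick_tip': [(array([ 0.55 , -0.118,  0.11 ]), 0.8)], 'screwdriver': [], 'top_drawer_handle': [(array([ 0.4264, -0.143 ,  0.1464]), 0.8)]}
```

View pics/c5.png

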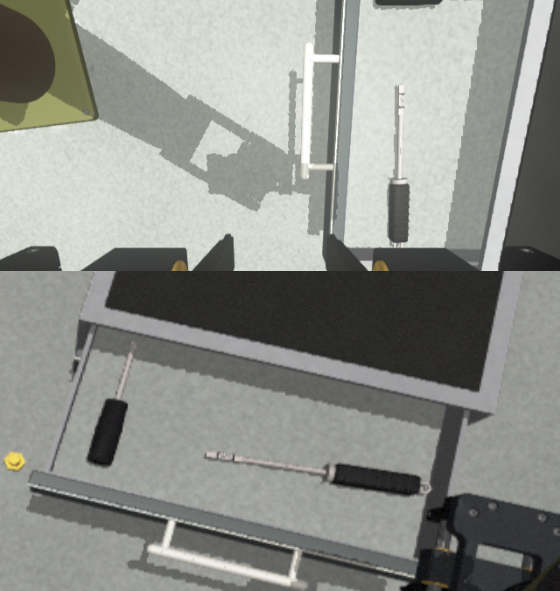

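Run:
```python
from h import *
s,R,p=tool(); d=cams.capture("wrist")
k=640/560
a,b,c=[wray(d,R,p,u*k,v*k,z) for u,v,z in [(400.5,86,.108),(399,181,.117),(398,240,.117)]]
print(a,b,c); f=lambda v:np.degrees(np.arctan2(v[1],v[0])); print(f(a-b),f(a-c),f(b-c))
t=cams.capture("top"); g=lambda u,v,z:ray(t,280+u*320/560,130+(v-271)*210/320,z)
a,b,c=g(207,455,.108),g(327,473,.117),g(421,486,.117); print(a,b,c,f(a-b),f(a-c),f(b-c))
to([.543,-.288,.2])
```

```text
[ 0.55014809 -0.12074856  0.108     ] [ 0.54246414 -0.2395929   0.117     ] [ 0.53946833 -0.32276007  0.117     ]
86.30065576878766 86.97375531407934 87.93700883696151
[ 0.54767215 -0.12026256  0.108     ] [ 0.54188662 -0.23644625  0.117     ] [ 0.54003817 -0.32771358  0.117     ] 87.14922957231303 87.89252591908038 88.83973991658974
t 12.88 p [ 0.384  -0.2338  0.3133] q [-0.67 -0.38  1.91  0.    1.61 -0.55] F [-0.2 -0.6  0.2] gap 0.599 grip 0.0
x [ 0.119  0.993 -0.   ] z [ 0. -0. -1.] shift cm [-3.49 16.43 11.33]
```

Emit:
jog_arm:
  steps:
    - {"x": 0,"y": 0,"z": 0,"rx": 0,"ry": 0,"rz": -0.077,"gripper": 0.45}
    - {"x": -0.8,"y": 2.7,"z": 0,"rx": 0,"ry": 0,"rz": 0,"gripper": 0.45}
    - {"x": -0.8,"y": 2.7,"z": 0,"rx": 0,"ry": 0,"rz": 0,"gripper": 0.45}
    - {"x": -0.8,"y": 2.7,"z": 0,"rx": 0,"ry": 0,"rz": 0,"gripper": 0.45}
    - {"x": -0.8,"y": 2.7,"z": 1,"rx": 0,"ry": 0,"rz": 0,"gripper": 0.45}
    - {"x": -0.8,"y": 2.7,"z": 2,"rx": 0,"ry": 0,"rz": 0,"gripper": 0.45}
    - {"x": -0.75,"y": 2.5,"z": 2.5,"rx": 0,"ry": 0,"rz": 0,"gripper": 0.45}
    - {"x": 0,"y": 0,"z": 3,"rx": 0,"ry": 0,"rz": 0,"gripper": 0.45}
    - {"x": 0,"y": 0,"z": 2.8,"rx": 0,"ry": 0,"rz": 0,"gripper": 0.45}
    - {"x": 0,"y": 0,"z": 1,"rx": 0,"ry": 0,"rz": 0,"gripper": 0.45}
    - {"x": 0,"y": 0,"z": 0,"rx": 0,"ry": 0,"rz": 0,"gripper": 0.45}
    - {"x": 0,"y": 0,"z": 0,"rx": 0,"ry": 0,"rz": 0,"gripper": 0.45}

```text
clock: 13.88
position: [0.5418, -0.2881, 0.1908]
tcp_rot: [0.0, 0.722, 0.692, 0.0]
wrist_force: [-1.2, -0.3, 1.3]
finger_gap: 0.448
grip_force: 0.0
```

Run:
```python
from h import *
d,o=places(["dipstick_tip","dipstick"],"wrist"); print(o)
to([.542,-.288,.100])
im=d["image"][60:360,160:480]; cv2.imwrite("pics/w6.png",cv2.resize(im[:,:,::-1],(640,600)))
```

```text
{'dipstick_tip': [(array([ 0.5527, -0.115 ,  0.109 ]), 0.84)], 'dipstick': [(array([ 0.5481, -0.2387,  0.1094]), 0.97)]}
t 14.03 p [ 0.543  -0.2889  0.1934] q [-0.58  0.05  1.74  0.    1.36 -0.53] F [-0.3  0.1 -0.4] gap 0.452 grip 0.0
x [ 0.042  0.999 -0.002] z [ 0.004 -0.003 -1.   ] shift cm [ 0.11 -0.14  9.34]
```

View pics/w6.png

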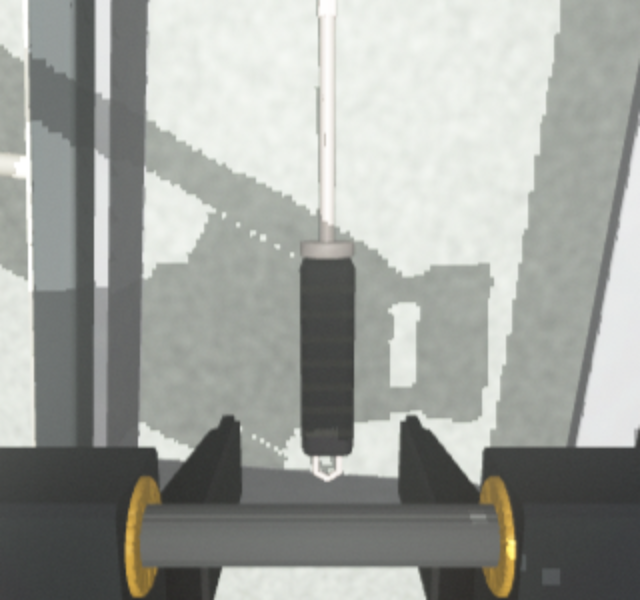

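The dipstick is centred between the fingers: handle at crop x 327 against gripper centre 320, with the rod vertical. I'll shift 2 mm along +y and descend.

Emit:
jog_arm:
  steps:
    - {"x": 0.1,"y": 0.1,"z": 1,"rx": 0,"ry": 0,"rz": 0,"gripper": 0.45}
    - {"x": 0,"y": 0.1,"z": 2,"rx": 0,"ry": 0,"rz": 0,"gripper": 0.45}
    - {"x": 0,"y": 0,"z": 2,"rx": 0,"ry": 0,"rz": 0,"gripper": 0.45}
    - {"x": 0,"y": 0,"z": 1.5,"rx": 0,"ry": 0,"rz": 0,"gripper": 0.45}
    - {"x": 0,"y": 0,"z": 1,"rx": 0,"ry": 0,"rz": 0,"gripper": 0.45}
    - {"x": 0,"y": 0,"z": 0.8,"rx": 0,"ry": 0,"rz": 0,"gripper": 0.45}
    - {"x": 0,"y": 0,"z": 0.5,"rx": 0,"ry": 0,"rz": 0,"gripper": 0.45}
    - {"x": 0,"y": 0,"z": 0.3,"rx": 0,"ry": 0,"rz": 0,"gripper": 0.45}
    - {"x": 0,"y": 0,"z": 0,"rx": 0,"ry": 0,"rz": 0,"gripper": 0.45}
    - {"x": 0,"y": 0,"z": 0,"rx": 0,"ry": 0,"rz": 0,"gripper": 0.45}
    - {"x": 0,"y": 0,"z": 0,"rx": 0,"ry": 0,"rz": 0,"gripper": 0.45}

```text
clock: 14.95
position: [0.5445, -0.2875, 0.1003]
tcp_rot: [0.001, 0.722, 0.692, 0.0]
wrist_force: [0.0, 0.7, 0.4]
finger_gap: 0.451
grip_force: 0.0
```

Run:
```python
from h import *
to([.543,-.288,.100])
d=cams.capture("wrist")
im=d["image"][60:360,160:480]; cv2.imwrite("pics/w7.png",cv2.resize(im[:,:,::-1],(640,600)))
```

```text
t 14.95 p [ 0.5445 -0.2875  0.1003] q [-0.57  0.12  1.81 -0.    1.2  -0.53] F [0.  0.7 0.4] gap 0.451 grip 0.0
x [ 0.042  0.999 -0.001] z [ 0.001 -0.001 -1.   ] shift cm [-0.05 -0.14  0.03]
```

View pics/w7.png

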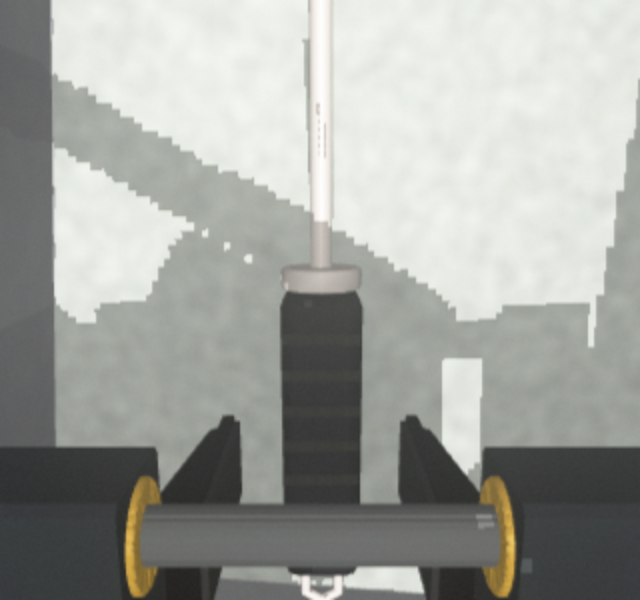

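Emit:
jog_arm:
  steps:
    - {"x": 0,"y": 0,"z": 0.3,"rx": 0,"ry": 0,"rz": 0,"gripper": 0.45}
    - {"x": 0,"y": 0,"z": 0.2,"rx": 0,"ry": 0,"rz": 0,"gripper": 0.45}
    - {"x": 0,"y": 0,"z": 0,"rx": 0,"ry": 0,"rz": 0,"gripper": 0.45}
    - {"x": 0,"y": 0,"z": 0,"rx": 0,"ry": 0,"rz": 0,"gripper": 0.45}
  force: 30

```text
clock: 15.33
position: [0.5437, -0.287, 0.0939]
tcp_rot: [-0.0, 0.722, 0.692, -0.0]
wrist_force: [0.1, -0.1, -0.4]
finger_gap: 0.45
grip_force: 0.0
```

Emit:
jog_arm:
  steps:
    - {"x": 0,"y": 0,"z": 0.2,"rx": 0,"ry": 0,"rz": 0,"gripper": 0.45}
    - {"x": 0,"y": 0,"z": 0.2,"rx": 0,"ry": 0,"rz": 0,"gripper": 0.45}
    - {"x": 0,"y": 0,"z": 0,"rx": 0,"ry": 0,"rz": 0,"gripper": 0.45}
    - {"x": 0,"y": 0,"z": 0,"rx": 0,"ry": 0,"rz": 0,"gripper": 0.45}
  force: 30

```text
clock: 15.67
position: [0.5437, -0.287, 0.0899]
tcp_rot: [-0.0, 0.722, 0.692, -0.0]
wrist_force: [0.1, 0.1, 1.1]
finger_gap: 0.447
grip_force: 0.0
```

Emit:
jog_arm:
  steps:
    - {"x": 0,"y": 0,"z": 0,"rx": 0,"ry": 0,"rz": 0,"gripper": 0.15}
    - {"x": 0,"y": 0,"z": 0,"rx": 0,"ry": 0,"rz": 0,"gripper": 0.15}
    - {"x": 0,"y": 0,"z": 0,"rx": 0,"ry": 0,"rz": 0,"gripper": 0.15}
    - {"x": 0,"y": 0,"z": 0,"rx": 0,"ry": 0,"rz": 0,"gripper": 0.15}
    - {"x": 0,"y": 0,"z": 0,"rx": 0,"ry": 0,"rz": 0,"gripper": 0.15}
    - {"x": 0,"y": 0,"z": 0,"rx": 0,"ry": 0,"rz": 0,"gripper": 0.15}
  force: 30

```text
clock: 16.17
position: [0.544, -0.2872, 0.0904]
tcp_rot: [0.0, 0.722, 0.692, 0.0]
wrist_force: [0.0, 0.6, -0.2]
finger_gap: 0.228
grip_force: 30.0
```

Run:
```python
from h import *
to([.543,-.288,.100])
for c in ["wrist","scene","top"]:
    d,o=places(["dipstick","dipstick_tip"],c); print(c,o)
```

```text
t 16.17 p [ 0.544  -0.2872  0.0904] q [-0.57  0.13  1.82  0.    1.19 -0.53] F [ 0.   0.6 -0.2] gap 0.228 grip 30.0
x [ 0.042  0.999 -0.   ] z [ 0. -0. -1.] shift cm [-0.08 -0.1  -0.96]
wrist {'dipstick': [(array([ 0.5462, -0.2429,  0.1095]), 0.8), (array([ 0.7558, -0.1828, -0.0034]), 0.66)], 'dipstick_tip': []}
scene {'dipstick': [], 'dipstick_tip': [(array([ 0.5527, -0.1203,  0.1035]), 0.67), (array([0.5337, 0.0743, 0.0008]), 0.19)]}
top {'dipstick': [(array([ 0.5477, -0.2356,  0.1078]), 0.67)], 'dipstick_tip': [(array([ 0.5563, -0.1171,  0.1054]), 0.94)]}
```

Emit:
jog_arm:
  steps:
    - {"x": 0,"y": 0,"z": -0.5,"rx": 0,"ry": 0,"rz": 0,"gripper": 0.15}
    - {"x": 0,"y": 0,"z": -1.5,"rx": 0,"ry": 0,"rz": 0,"gripper": 0.15}
    - {"x": 0,"y": 0,"z": -2.5,"rx": 0,"ry": 0,"rz": 0,"gripper": 0.15}
    - {"x": 0,"y": 0,"z": -3,"rx": 0,"ry": 0,"rz": 0,"gripper": 0.15}
    - {"x": 0,"y": 0,"z": -3,"rx": 0,"ry": 0,"rz": 0,"gripper": 0.15}
    - {"x": 0,"y": 0,"z": -3,"rx": 0,"ry": 0,"rz": 0,"gripper": 0.15}
    - {"x": 0,"y": 0,"z": -3,"rx": 0,"ry": 0,"rz": 0,"gripper": 0.15}
    - {"x": 0,"y": 0,"z": -3,"rx": 0,"ry": 0,"rz": 0,"gripper": 0.15}
    - {"x": 0,"y": 0,"z": -2.5,"rx": 0,"ry": 0,"rz": 0,"gripper": 0.15}
    - {"x": 0,"y": 0,"z": 0,"rx": 0,"ry": 0,"rz": 0,"gripper": 0.15}
    - {"x": 0,"y": 0,"z": 0,"rx": 0,"ry": 0,"rz": 0,"gripper": 0.15}

```text
clock: 17.53
position: [0.5444, -0.2875, 0.3122]
tcp_rot: [0.002, 0.722, 0.692, 0.0]
wrist_force: [0.1, 0.4, -1.6]
finger_gap: 0.23
grip_force: 30.0
```

```bash
cat >> h.py <<'E'
def intool(qs,cams_,n=1,thr=.4):
    """mean of network places, in tool coordinates and world"""
    for q in qs:
        for c in cams_:
            A=[]
            for k in range(n):
                s,R,p=tool(); _,o=places([q],c)
                if o[q] and o[q][0][1]>thr: A.append(o[q][0][0])
            if A: m=np.mean(A,0); print(q,c,"world",m.round(4),"tool mm",(1e3*R.T@(m-p)).round(1),"sd",(1e3*np.std(A,0)).round(1))
E
python3 - <<'E'
from h import *
to([.5,0,.35])
intool(["dipstick","dipstick_tip"],["wrist","top","scene"],3)
d,o=places(["dipstick","dipstick_tip"],"wrist")
to([.5,0,.35])
E
```

```text
t 17.53 p [ 0.5444 -0.2875  0.3122] q [-0.57 -0.    1.59 -0.    1.55 -0.53] F [ 0.1  0.4 -1.6] gap 0.23 grip 30.0
x [ 0.042  0.999 -0.002] z [ 0.003 -0.002 -1.   ] shift cm [28.53 -5.63 -3.85]
dipstick wrist world [ 0.5458 -0.2406  0.3294] tool mm [ 46.1   0.8 -21.9] sd [1.6 3.4 2.4]
dipstick top world [ 0.5458 -0.235   0.3235] tool mm [ 52.1  -0.1 -13.9] sd [0.7 1.  1.8]
dipstick scene world [ 0.5452 -0.2395  0.3239] tool mm [ 47.6  -0.7 -13.6] sd [1.5 1.8 2.1]
dipstick_tip top world [ 0.5683 -0.086   0.2469] tool mm [201.9  15.9  63.4] sd [ 21.   44.3 107.9]
dipstick_tip scene world [ 0.549  -0.1593  0.3252] tool mm [127.9  -0.3 -15. ] sd [ 3.3 54.9  2.4]
t 19.48 p [ 0.5439 -0.2871  0.3102] q [-0.57  0.    1.59 -0.    1.55 -0.53] F [ 0.3  0.4 -1.1] gap 0.227 grip 30.0
x [0.042 0.999 0.   ] z [-0.  0. -1.] shift cm [28.5  -5.59 -3.98]
```

Emit:
jog_arm:
  steps:
    - {"x": 0,"y": 0,"z": 0,"rx": 0,"ry": 0,"rz": -0.06,"gripper": 0.15}
    - {"x": 0,"y": 0,"z": 0,"rx": 0,"ry": 0,"rz": -0.12,"gripper": 0.15}
    - {"x": 0,"y": 0,"z": 0,"rx": 0,"ry": 0,"rz": -0.12,"gripper": 0.15}
    - {"x": 0,"y": 0,"z": 0,"rx": 0,"ry": 0,"rz": -0.12,"gripper": 0.15}
    - {"x": 0,"y": 0,"z": 0,"rx": 0,"ry": 0,"rz": -0.12,"gripper": 0.15}
    - {"x": 0,"y": 0,"z": 0,"rx": 0,"ry": 0,"rz": -0.12,"gripper": 0.15}
    - {"x": 0,"y": 0,"z": 0,"rx": 0,"ry": 0,"rz": -0.12,"gripper": 0.15}
    - {"x": 0,"y": 0,"z": 0,"rx": 0,"ry": 0,"rz": -0.12,"gripper": 0.15}
    - {"x": 0,"y": 0,"z": 0,"rx": 0,"ry": 0,"rz": -0.12,"gripper": 0.15}
    - {"x": 0,"y": 0,"z": 0,"rx": 0,"ry": 0,"rz": -0.12,"gripper": 0.15}
    - {"x": 0,"y": 0,"z": 0,"rx": 0,"ry": 0,"rz": -0.12,"gripper": 0.15}
    - {"x": 0,"y": 0,"z": 0,"rx": 0,"ry": 0,"rz": -0.12,"gripper": 0.15}
    - {"x": 0,"y": 1,"z": 0,"rx": 0,"ry": 0,"rz": 0,"gripper": 0.15}
    - {"x": 0,"y": 2.5,"z": 0,"rx": 0,"ry": 0,"rz": 0,"gripper": 0.15}
    - {"x": 0,"y": 3.5,"z": 0,"rx": 0,"ry": 0,"rz": 0,"gripper": 0.15}
    - {"x": 0,"y": 3.5,"z": 0,"rx": 0,"ry": 0,"rz": 0,"gripper": 0.15}
    - {"x": 0,"y": 3.5,"z": 0,"rx": 0,"ry": 0,"rz": 0,"gripper": 0.15}
    - {"x": 0,"y": 3.5,"z": 0,"rx": 0,"ry": 0,"rz": 0,"gripper": 0.15}
    - {"x": 0,"y": 2.5,"z": 0,"rx": 0,"ry": 0,"rz": 0,"gripper": 0.15}
    - {"x": 0,"y": 1,"z": 0,"rx": 0,"ry": 0,"rz": 0,"gripper": 0.15}

```text
clock: 21.15
position: [0.5927, -0.0789, 0.3104]
tcp_rot: [0.0, 0.116, 0.993, 0.001]
wrist_force: [0.1, 0.2, -0.6]
finger_gap: 0.226
grip_force: 30.0
```

```bash
cat >> h.py <<'E'
M=np.array([.517,.2025,.1535]); PSI=np.radians(-13.4); OFF=np.array([.0485,0,-.0150])
def Rtube(psi=None):
    psi=PSI if psi is None else psi; c,s=np.cos(psi),np.sin(psi); a=np.radians(40)
    x=-np.array([c*np.cos(a),s*np.cos(a),np.sin(a)]); z=np.array([c*np.sin(a),s*np.sin(a),-np.cos(a)])
    return np.c_[x,np.cross(z,x),z]
def tcp_for(h):
    R=Rtube(); return M-h*R[:,0]-R@OFF
E
python3 - <<'E'
from h import *
im=cv2.imread("pics/top0.png").min(2).astype(int); t=cams.capture("top")
P=[]
for u in list(range(102,160,2))+list(range(246,264,2)):
    col=im[225:310,u]; k=np.where(col>215)[0]
    if len(k): P.append((u,225+k[0]))
W=np.array([ray(t,u,v,.04) for u,v in P]); 
a,b=np.polyfit(W[:,1],W[:,0],1); r=W[:,0]-(a*W[:,1]+b); g=abs(r)<.003
for _ in range(3):
    a,b=np.polyfit(W[g,1],W[g,0],1); r=W[:,0]-(a*W[:,1]+b); g=abs(r)<.003
print("yaw",-np.degrees(np.arctan(a)),g.sum(),len(P),(1e3*r).round(1))
X=tcp_for(.165); print(X,tcp_for(0)); to(X); turn(Rtube())
intool(["oil_tube","gearmotor"],["wrist","top","scene"])
E
```

```text
yaw -12.550542891703774 38 38 [-0.  -0.4 -0.9  0.5  0.1 -0.4 -0.8  0.6  0.1 -0.3 -0.7  0.6  0.2 -0.2
 -0.6  0.7  0.3 -0.2 -0.6  0.8  0.3 -0.1 -0.5  0.8  0.4 -0.  -0.4  0.9
  0.5 -0.5  0.8  0.4 -0.  -0.5  0.9 -1.3  0.  -0.4]
[0.68547729 0.16236305 0.27924449] [0.56252102 0.19165536 0.17318453]
t 21.2 p [ 0.5928 -0.0789  0.3104] q [-0.22 -0.04  1.62  0.    1.55 -1.56] F [-0.4  0.9 -1.2] gap 0.227 grip 30.0
x [-0.973  0.229 -0.   ] z [ 0.     0.001 -1.   ] shift cm [-3.49 25.6   3.15]
rotvec [ 0.002 -0.698  0.002]
oil_tube wrist world [0.5197 0.2047 0.1559] tool mm [136.2 259.  154.9] sd [0. 0. 0.]
oil_tube top world [0.5154 0.2044 0.1496] tool mm [141.  261.4 160.5] sd [0. 0. 0.]
oil_tube scene world [0.5179 0.2007 0.1545] tool mm [138.3 259.5 155.6] sd [0. 0. 0.]
gearmotor wrist world [0.4014 0.2302 0.0021] tool mm [258.7 261.3 308. ] sd [0. 0. 0.]
gearmotor top world [ 0.4021  0.2316 -0.0026] tool mm [258.2 262.7 312.8] sd [0. 0. 0.]
gearmotor scene world [0.4037 0.2273 0.0051] tool mm [255.6 258.7 305.2] sd [0. 0. 0.]
```

Emit:
jog_arm:
  steps:
    - {"x": -0.2,"y": 1.5,"z": 0,"rx": 0,"ry": 0,"rz": 0,"gripper": 0.15}
    - {"x": -0.4,"y": 2.8,"z": 0,"rx": 0,"ry": 0,"rz": 0,"gripper": 0.15}
    - {"x": -0.4,"y": 3.5,"z": 0,"rx": 0,"ry": 0,"rz": 0,"gripper": 0.15}
    - {"x": -0.5,"y": 3.5,"z": 0,"rx": 0,"ry": 0,"rz": 0,"gripper": 0.15}
    - {"x": -0.5,"y": 3.5,"z": 0,"rx": 0,"ry": 0,"rz": 0,"gripper": 0.15}
    - {"x": -0.5,"y": 3.5,"z": 0,"rx": 0,"ry": 0,"rz": 0,"gripper": 0.15}
    - {"x": -0.5,"y": 3.5,"z": 0.5,"rx": 0,"ry": 0,"rz": 0,"gripper": 0.15}
    - {"x": -0.5,"y": 2.3,"z": 1.2,"rx": 0,"ry": 0,"rz": 0,"gripper": 0.15}
    - {"x": 0,"y": 1.5,"z": 1.4,"rx": 0,"ry": 0,"rz": 0,"gripper": 0.15}
    - {"x": 0,"y": 0,"z": 0,"rx": 0,"ry": -0.06,"rz": 0,"gripper": 0.15}
    - {"x": 0,"y": 0,"z": 0,"rx": 0,"ry": -0.12,"rz": 0,"gripper": 0.15}
    - {"x": 0,"y": 0,"z": 0,"rx": 0,"ry": -0.12,"rz": 0,"gripper": 0.15}
    - {"x": 0,"y": 0,"z": 0,"rx": 0,"ry": -0.12,"rz": 0,"gripper": 0.15}
    - {"x": 0,"y": 0,"z": 0,"rx": 0,"ry": -0.12,"rz": 0,"gripper": 0.15}
    - {"x": 0,"y": 0,"z": 0,"rx": 0,"ry": -0.1,"rz": 0,"gripper": 0.15}
    - {"x": 0,"y": 0,"z": 0,"rx": 0,"ry": -0.058,"rz": 0,"gripper": 0.15}
    - {"x": 0,"y": 0,"z": 0,"rx": 0,"ry": 0,"rz": 0,"gripper": 0.15}
    - {"x": 0,"y": 0,"z": 0,"rx": 0,"ry": 0,"rz": 0,"gripper": 0.15}

```text
clock: 23.3
position: [0.6843, 0.1579, 0.2777]
tcp_rot: [0.338, 0.109, 0.934, -0.04]
wrist_force: [-0.4, -0.9, -0.8]
finger_gap: 0.231
grip_force: 30.0
```

```bash
sed -i 's/^M=np.array.*; OFF/M=np.array([.5175,.203,.1535]); PSI=np.radians(-13.2); OFF/' h.py
python3 - <<'E'
from h import *
to(tcp_for(.15)); turn(Rtube())
intool(["oil_tube","dipstick","dipstick_tip"],["wrist","top","scene"],3)
to(tcp_for(.15))
E
```

```text
t 23.3 p [0.6843 0.1579 0.2777] q [ 0.29 -0.15  1.9  -0.46  0.82 -0.83] F [-0.4 -0.9 -0.8] gap 0.231 grip 30.0
x [-0.748  0.176 -0.64 ] z [ 0.623 -0.149 -0.768] shift cm [ 1.36  0.58 -0.08]
rotvec [-0.002 -0.003 -0.001]
oil_tube top world [0.5149 0.2051 0.149 ] tool mm [219.4   6.3 -13.9] sd [0.9 0.3 0.7]
oil_tube scene world [0.5179 0.1995 0.158 ] tool mm [210.1   1.5 -18. ] sd [1.2 0.1 0. ]
dipstick wrist world [0.6399 0.1658 0.2652] tool mm [ 44.3  -3.2 -18.8] sd [0.8 0.2 1.2]
dipstick scene world [0.56   0.1873 0.1737] tool mm [166.5  -0.6  -1.9] sd [111.1  27.4 117.6]
dipstick_tip top world [0.553  0.1941 0.1828] tool mm [167.1   4.3 -14.2] sd [0.7 0.9 1.2]
dipstick_tip scene world [0.565  0.1173 0.153 ] tool mm [163.7 -67.6  27.5] sd [23.4 99.9 41.4]
t 26.0 p [0.6854 0.1582 0.2793] q [ 0.29 -0.15  1.9  -0.46  0.82 -0.83] F [-0.  -0.1  0. ] gap 0.227 grip 30.0
x [-0.745  0.177 -0.643] z [ 0.625 -0.148 -0.766] shift cm [ 1.54  0.52 -0.03]
```

Emit:
jog_arm:
  steps:
    - {"x": 1,"y": 0.1,"z": 0,"rx": 0,"ry": 0,"rz": 0,"gripper": 0.15}
    - {"x": 1.5,"y": 0.1,"z": 0,"rx": 0,"ry": 0,"rz": 0,"gripper": 0.15}
    - {"x": 1,"y": 0.1,"z": 0,"rx": 0,"ry": 0,"rz": 0,"gripper": 0.15}
    - {"x": 0,"y": 0,"z": 0,"rx": 0,"ry": 0,"rz": 0,"gripper": 0.15}
    - {"x": 0,"y": 0,"z": 0,"rx": 0,"ry": 0,"rz": 0,"gripper": 0.15}

```text
clock: 26.42
position: [0.6594, 0.1676, 0.2558]
tcp_rot: [0.339, 0.109, 0.934, -0.04]
wrist_force: [-0.2, 0.0, -0.8]
finger_gap: 0.23
grip_force: 30.0
```

```bash
cat >> h.py <<'E'
def rel(cams_,n=2,near=.25):
    s,R,p=tool()
    for c in cams_:
        for k in range(n):
            d,o=places(["oil_tube","dipstick_tip","dipstick"],c,4)
            print(c,{q:[((1e3*R.T@(X-p)).round(1).tolist(),cf) for X,cf in L if np.linalg.norm(X-p)<near] for q,L in o.items()})
E
python3 - <<'E'
from h import *
rel(["top","scene"],2); rel(["wrist"],1)
to(tcp_for(.13))
E
```

```text
top {'oil_tube': [([182.2, 2.7, -15.7], 0.95)], 'dipstick_tip': [([168.0, 2.3, -13.7], 0.56)], 'dipstick': []}
top {'oil_tube': [([180.8, 4.2, -14.1], 0.58)], 'dipstick_tip': [([168.2, 2.5, -14.8], 0.71)], 'dipstick': []}
scene {'oil_tube': [([177.2, 0.3, -15.8], 0.47)], 'dipstick_tip': [([167.0, 1.1, -16.0], 0.69)], 'dipstick': [([50.9, -1.3, -13.6], 0.56), ([175.5, 2.2, -13.1], 0.26)]}
scene {'oil_tube': [([173.3, -0.6, -16.6], 0.69)], 'dipstick_tip': [([168.1, 0.5, -15.0], 0.64)], 'dipstick': [([51.2, -2.4, -15.8], 0.59)]}
wrist {'oil_tube': [], 'dipstick_tip': [], 'dipstick': [([44.6, -1.7, -16.5], 0.59)]}
t 27.42 p [0.66   0.1673 0.2568] q [ 0.33 -0.18  1.97 -0.49  0.8  -0.77] F [ 0.3 -0.8 -2. ] gap 0.232 grip 30.0
x [-0.745  0.177 -0.643] z [ 0.625 -0.148 -0.766] shift cm [ 0.04  0.22 -0.03]
```

Emit:
jog_arm:
  steps:
    - {"x": 0.4,"y": 0,"z": 0,"rx": 0,"ry": 0,"rz": 0,"gripper": 0.15}
    - {"x": 0.4,"y": 0,"z": 0,"rx": 0,"ry": 0,"rz": 0,"gripper": 0.15}
    - {"x": 0.4,"y": 0,"z": 0,"rx": 0,"ry": 0,"rz": 0,"gripper": 0.15}
    - {"x": 0.4,"y": 0,"z": 0,"rx": 0,"ry": 0,"rz": 0,"gripper": 0.15}
    - {"x": 0.4,"y": 0,"z": 0,"rx": 0,"ry": 0,"rz": 0,"gripper": 0.15}
    - {"x": 0,"y": 0,"z": 0,"rx": 0,"ry": 0,"rz": 0,"gripper": 0.15}
    - {"x": 0,"y": 0,"z": 0,"rx": 0,"ry": 0,"rz": 0,"gripper": 0.15}

```text
clock: 28.0
position: [0.6449, 0.171, 0.2436]
tcp_rot: [0.34, 0.109, 0.933, -0.04]
wrist_force: [0.2, 0.7, -0.7]
finger_gap: 0.23
grip_force: 30.0
```

```bash
cat >> h.py <<'E'
def st():
    to(tcp_for(0)); s,R,p=tool(); print("F tool",(R.T@s["wrist_force"]).round(1),"T",(R.T@s["ft_torque"]).round(2))
E
python3 - <<'E'
from h import *
st(); rel(["scene","top"],1)
E
```

```text
t 28.0 p [0.6449 0.171  0.2436] q [ 0.34 -0.2   2.01 -0.51  0.79 -0.73] F [ 0.2  0.7 -0.7] gap 0.23 grip 30.0
x [-0.746  0.176 -0.642] z [ 0.625 -0.148 -0.766] shift cm [11.    0.2  -0.04]
F tool [0.4 0.7 0.5] T [0.01 0.41 0.02]
scene {'oil_tube': [([157.1, -1.9, -15.8], 0.51)], 'dipstick_tip': [([169.3, 0.5, -15.4], 0.91)], 'dipstick': [([50.3, -1.0, -14.4], 0.57)]}
top {'oil_tube': [([163.7, 3.7, -15.4], 0.55)], 'dipstick_tip': [([166.7, 2.5, -12.7], 0.58)], 'dipstick': []}
```

Emit:
jog_arm:
  steps:
    - {"x": 0.5,"y": 0,"z": 0,"rx": 0,"ry": 0,"rz": 0,"gripper": 0.15}
    - {"x": 0.5,"y": 0,"z": 0,"rx": 0,"ry": 0,"rz": 0,"gripper": 0.15}
    - {"x": 0.5,"y": 0,"z": 0,"rx": 0,"ry": 0,"rz": 0,"gripper": 0.15}
    - {"x": 0.5,"y": 0,"z": 0,"rx": 0,"ry": 0,"rz": 0,"gripper": 0.15}
    - {"x": 0.5,"y": 0,"z": 0,"rx": 0,"ry": 0,"rz": 0,"gripper": 0.15}
    - {"x": 0.5,"y": 0,"z": 0,"rx": 0,"ry": 0,"rz": 0,"gripper": 0.15}
    - {"x": 0,"y": 0,"z": 0,"rx": 0,"ry": 0,"rz": 0,"gripper": 0.15}

```text
clock: 28.98
position: [0.6216, 0.1763, 0.2232]
tcp_rot: [0.339, 0.109, 0.934, -0.04]
wrist_force: [0.6, -0.3, -0.1]
finger_gap: 0.226
grip_force: 30.0
```

Run:
```python
from h import *
st(); rel(["scene","top"],1)
```

```text
t 28.98 p [0.6216 0.1763 0.2232] q [ 0.37 -0.23  2.06 -0.54  0.78 -0.68] F [ 0.6 -0.3 -0.1] gap 0.226 grip 30.0
x [-0.747  0.176 -0.642] z [ 0.624 -0.148 -0.767] shift cm [ 7.87  0.22 -0.06]
F tool [-0.4 -0.2  0.4] T [ 0.01  0.45 -0.01]
scene {'oil_tube': [([126.6, 0.2, -15.5], 0.77)], 'dipstick_tip': [([168.7, -1.6, -15.0], 0.89)], 'dipstick': [([51.5, -1.4, -14.0], 0.94)]}
top {'oil_tube': [([131.7, 3.5, -17.0], 0.66)], 'dipstick_tip': [], 'dipstick': []}
```

Emit:
jog_arm:
  steps:
    - {"x": 0.5,"y": 0,"z": 0,"rx": 0,"ry": 0,"rz": 0,"gripper": 0.15}
    - {"x": 0.5,"y": 0,"z": 0,"rx": 0,"ry": 0,"rz": 0,"gripper": 0.15}
    - {"x": 0.5,"y": 0,"z": 0,"rx": 0,"ry": 0,"rz": 0,"gripper": 0.15}
    - {"x": 0.5,"y": 0,"z": 0,"rx": 0,"ry": 0,"rz": 0,"gripper": 0.15}
    - {"x": 0.5,"y": 0,"z": 0,"rx": 0,"ry": 0,"rz": 0,"gripper": 0.15}
    - {"x": 0.5,"y": 0,"z": 0,"rx": 0,"ry": 0,"rz": 0,"gripper": 0.15}
    - {"x": 0.5,"y": 0,"z": 0,"rx": 0,"ry": 0,"rz": 0,"gripper": 0.15}
    - {"x": 0,"y": 0,"z": 0,"rx": 0,"ry": 0,"rz": 0,"gripper": 0.15}

```text
clock: 30.05
position: [0.5956, 0.1824, 0.2008]
tcp_rot: [0.339, 0.109, 0.934, -0.04]
wrist_force: [-0.4, 0.6, -0.9]
finger_gap: 0.229
grip_force: 30.0
```

Run:
```python
from h import *
st(); rel(["scene"],1)
```

```text
t 30.05 p [0.5956 0.1824 0.2008] q [ 0.4  -0.26  2.13 -0.58  0.77 -0.62] F [-0.4  0.6 -0.9] gap 0.229 grip 30.0
x [-0.747  0.176 -0.642] z [ 0.624 -0.148 -0.767] shift cm [ 4.37  0.22 -0.06]
F tool [0.9 0.5 0.4] T [ 0.    0.52 -0.04]
scene {'oil_tube': [([90.0, -2.0, -16.0], 0.47)], 'dipstick_tip': [], 'dipstick': [([50.2, -0.7, -12.7], 0.72)]}
```

Emit:
jog_arm:
  steps:
    - {"x": 0.5,"y": 0,"z": 0,"rx": 0,"ry": 0,"rz": 0,"gripper": 0.15}
    - {"x": 0.5,"y": 0,"z": 0,"rx": 0,"ry": 0,"rz": 0,"gripper": 0.15}
    - {"x": 0.5,"y": 0,"z": 0,"rx": 0,"ry": 0,"rz": 0,"gripper": 0.15}
    - {"x": 0.5,"y": 0,"z": 0,"rx": 0,"ry": 0,"rz": 0,"gripper": 0.15}
    - {"x": 0.5,"y": 0,"z": 0,"rx": 0,"ry": 0,"rz": 0,"gripper": 0.15}
    - {"x": 0.4,"y": 0,"z": 0,"rx": 0,"ry": 0,"rz": 0,"gripper": 0.15}
    - {"x": 0.2,"y": 0,"z": 0,"rx": 0,"ry": 0,"rz": 0,"gripper": 0.15}
    - {"x": 0,"y": 0,"z": 0,"rx": 0,"ry": 0,"rz": 0,"gripper": 0.15}

```text
clock: 30.92
position: [0.573, 0.1879, 0.1816]
tcp_rot: [0.339, 0.109, 0.933, -0.04]
wrist_force: [-1.3, -0.0, -0.8]
finger_gap: 0.228
grip_force: 30.0
```

Run:
```python
from h import *
st(); rel(["scene","top"],1)
```

```text
t 30.92 p [0.573  0.1879 0.1816] q [ 0.43 -0.28  2.18 -0.61  0.76 -0.56] F [-1.3 -0.  -0.8] gap 0.228 grip 30.0
x [-0.746  0.176 -0.642] z [ 0.625 -0.148 -0.767] shift cm [ 1.36  0.2  -0.04]
F tool [ 1.5 -0.3 -0.2] T [-0.    0.47  0.05]
scene {'oil_tube': [([65.5, -1.4, -16.3], 0.51)], 'dipstick_tip': [], 'dipstick': [([52.4, 3.3, -13.4], 0.54)]}
top {'oil_tube': [], 'dipstick_tip': [], 'dipstick': [([127.3, -121.1, 128.4], 0.43)]}
```

Almost seated, with about 13 mm left. I'll creep in and watch the force.

Emit:
jog_arm:
  steps:
    - {"x": 0.2,"y": 0,"z": 0,"rx": 0,"ry": 0,"rz": 0,"gripper": 0.15}
    - {"x": 0.2,"y": 0,"z": 0,"rx": 0,"ry": 0,"rz": 0,"gripper": 0.15}
    - {"x": 0.2,"y": 0,"z": 0,"rx": 0,"ry": 0,"rz": 0,"gripper": 0.15}
    - {"x": 0.1,"y": 0,"z": 0,"rx": 0,"ry": 0,"rz": 0,"gripper": 0.15}
    - {"x": 0.1,"y": 0,"z": 0,"rx": 0,"ry": 0,"rz": 0,"gripper": 0.15}
    - {"x": 0,"y": 0,"z": 0,"rx": 0,"ry": 0,"rz": 0,"gripper": 0.15}

```text
clock: 31.82
position: [0.5673, 0.1893, 0.1768]
tcp_rot: [0.339, 0.109, 0.933, -0.04]
wrist_force: [-0.0, 0.4, -0.7]
finger_gap: 0.228
grip_force: 30.0
```

```bash
python3 -c "
from h import *
st()"
```

```text
t 31.82 p [0.5673 0.1893 0.1768] q [ 0.44 -0.29  2.19 -0.62  0.76 -0.54] F [-0.   0.4 -0.7] gap 0.228 grip 30.0
x [-0.746  0.177 -0.642] z [ 0.625 -0.148 -0.766] shift cm [ 0.6   0.2  -0.04]
F tool [0.5 0.4 0.4] T [-0.    0.5   0.05]
```

Emit:
jog_arm:
  steps:
    - {"x": 0.1,"y": 0,"z": 0,"rx": 0,"ry": 0,"rz": 0,"gripper": 0.15}
    - {"x": 0.1,"y": 0,"z": 0,"rx": 0,"ry": 0,"rz": 0,"gripper": 0.15}
    - {"x": 0.1,"y": 0,"z": 0,"rx": 0,"ry": 0,"rz": 0,"gripper": 0.15}
    - {"x": 0.1,"y": 0,"z": 0,"rx": 0,"ry": 0,"rz": 0,"gripper": 0.15}
    - {"x": 0,"y": 0,"z": 0,"rx": 0,"ry": 0,"rz": 0,"gripper": 0.15}

```text
clock: 32.23
position: [0.5644, 0.19, 0.1743]
tcp_rot: [0.34, 0.109, 0.933, -0.04]
wrist_force: [0.1, 1.2, -0.9]
finger_gap: 0.227
grip_force: 30.0
```

```bash
python3 -c "
from h import *
st()"
```

```text
t 32.23 p [0.5644 0.19   0.1743] q [ 0.45 -0.29  2.2  -0.63  0.76 -0.53] F [ 0.1  1.2 -0.9] gap 0.227 grip 30.0
x [-0.746  0.177 -0.642] z [ 0.625 -0.148 -0.766] shift cm [ 0.21  0.2  -0.04]
F tool [0.7 1.2 0.6] T [-0.01  0.46  0.04]
```

Emit:
jog_arm:
  steps:
    - {"x": 0.1,"y": 0,"z": 0,"rx": 0,"ry": 0,"rz": 0,"gripper": 0.15}
    - {"x": 0.1,"y": 0,"z": 0,"rx": 0,"ry": 0,"rz": 0,"gripper": 0.15}
    - {"x": 0.1,"y": 0,"z": 0,"rx": 0,"ry": 0,"rz": 0,"gripper": 0.15}
    - {"x": 0,"y": 0,"z": 0,"rx": 0,"ry": 0,"rz": 0,"gripper": 0.15}

```text
clock: 32.57
position: [0.5629, 0.1905, 0.1734]
tcp_rot: [0.34, 0.109, 0.933, -0.04]
wrist_force: [2.4, -0.5, 0.7]
finger_gap: 0.228
grip_force: 30.0
```

```bash
python3 -c "
from h import *
st()"
```

```text
t 32.57 p [0.5629 0.1905 0.1734] q [ 0.45 -0.29  2.2  -0.63  0.76 -0.53] F [ 2.4 -0.5  0.7] gap 0.228 grip 30.0
x [-0.744  0.176 -0.644] z [ 0.627 -0.148 -0.765] shift cm [0.04 0.18 0.  ]
F tool [-2.3  0.1  1. ] T [ 0.13 -0.04 -0.  ]
```

Emit:
jog_arm:
  steps:
    - {"x": 0.1,"y": 0,"z": 0,"rx": 0,"ry": 0,"rz": 0,"gripper": 0.15}
    - {"x": 0.1,"y": 0,"z": 0,"rx": 0,"ry": 0,"rz": 0,"gripper": 0.15}
    - {"x": 0,"y": 0,"z": 0,"rx": 0,"ry": 0,"rz": 0,"gripper": 0.15}
    - {"x": 0,"y": 0,"z": 0,"rx": 0,"ry": 0,"rz": 0,"gripper": 0.15}

```text
clock: 32.9
position: [0.5626, 0.1907, 0.1737]
tcp_rot: [0.342, 0.109, 0.933, -0.04]
wrist_force: [6.6, -3.0, 1.8]
finger_gap: 0.224
grip_force: 30.0
```

```bash
python3 -c "
from h import *
st(); rel(['scene','top'],2)"
```

```text
t 32.9 p [0.5626 0.1907 0.1737] q [ 0.45 -0.29  2.2  -0.64  0.76 -0.52] F [ 6.6 -3.   1.8] gap 0.224 grip 30.0
x [-0.743  0.176 -0.646] z [ 0.629 -0.148 -0.763] shift cm [0.03 0.17 0.05]
F tool [-6.6 -1.4  3.2] T [ 0.31 -0.96 -0.1 ]
scene {'oil_tube': [([45.8, -1.6, -14.7], 0.48)], 'dipstick_tip': [], 'dipstick': [([52.4, -0.9, -11.2], 0.66)]}
scene {'oil_tube': [([46.8, -0.2, -13.8], 0.53)], 'dipstick_tip': [], 'dipstick': [([52.1, -1.2, -14.1], 0.73)]}
top {'oil_tube': [], 'dipstick_tip': [], 'dipstick': []}
top {'oil_tube': [], 'dipstick_tip': [], 'dipstick': []}
```

Emit:
jog_arm:
  steps:
    - {"x": 0.1,"y": 0,"z": 0,"rx": 0,"ry": 0,"rz": 0,"gripper": 0.15}
    - {"x": 0.1,"y": 0,"z": 0,"rx": 0,"ry": 0,"rz": 0,"gripper": 0.15}
    - {"x": 0,"y": 0,"z": 0,"rx": 0,"ry": 0,"rz": 0,"gripper": 0.15}
    - {"x": 0,"y": 0,"z": 0,"rx": 0,"ry": 0,"rz": 0,"gripper": 0.15}
    - {"x": 0,"y": 0,"z": 0,"rx": 0,"ry": 0,"rz": 0,"gripper": 0.15}

```text
clock: 34.12
position: [0.5623, 0.1909, 0.1741]
tcp_rot: [0.343, 0.108, 0.932, -0.04]
wrist_force: [8.8, -4.9, 3.5]
finger_gap: 0.229
grip_force: 30.0
```

```bash
python3 -c "
from h import *
st()"
```

```text
t 34.12 p [0.5623 0.1909 0.1741] q [ 0.45 -0.3   2.21 -0.64  0.76 -0.52] F [ 8.8 -4.9  3.5] gap 0.229 grip 30.0
x [-0.741  0.175 -0.648] z [ 0.631 -0.148 -0.761] shift cm [0.03 0.15 0.1 ]
F tool [-9.6 -2.8  3.6] T [ 0.58 -1.64 -0.09]
```

Emit:
jog_arm:
  steps:
    - {"x": -0.2,"y": 0,"z": 0,"rx": 0,"ry": 0,"rz": 0,"gripper": 0.15}
    - {"x": -0.4,"y": 0,"z": 0,"rx": 0,"ry": 0,"rz": 0,"gripper": 0.15}
    - {"x": -0.8,"y": 0,"z": 0,"rx": 0,"ry": 0,"rz": 0,"gripper": 0.15}
    - {"x": -1,"y": 0,"z": 0,"rx": 0,"ry": 0,"rz": 0,"gripper": 0.15}
    - {"x": -1,"y": 0,"z": 0,"rx": 0,"ry": 0,"rz": 0,"gripper": 0.15}
    - {"x": -1,"y": 0,"z": 0,"rx": 0,"ry": 0,"rz": 0,"gripper": 0.15}
    - {"x": -1,"y": 0,"z": 0,"rx": 0,"ry": 0,"rz": 0,"gripper": 0.15}
    - {"x": -1,"y": 0,"z": 0,"rx": 0,"ry": 0,"rz": 0,"gripper": 0.15}
    - {"x": -1,"y": 0,"z": 0,"rx": 0,"ry": 0,"rz": 0,"gripper": 0.15}
    - {"x": -1,"y": 0,"z": 0,"rx": 0,"ry": 0,"rz": 0,"gripper": 0.15}
    - {"x": -1,"y": 0,"z": 0,"rx": 0,"ry": 0,"rz": 0,"gripper": 0.15}
    - {"x": -1,"y": 0,"z": 0,"rx": 0,"ry": 0,"rz": 0,"gripper": 0.15}
    - {"x": -1,"y": 0,"z": 0,"rx": 0,"ry": 0,"rz": 0,"gripper": 0.15}
    - {"x": -1,"y": 0,"z": 0,"rx": 0,"ry": 0,"rz": 0,"gripper": 0.15}
    - {"x": -1,"y": 0,"z": 0,"rx": 0,"ry": 0,"rz": 0,"gripper": 0.15}
    - {"x": -1,"y": 0,"z": 0,"rx": 0,"ry": 0,"rz": 0,"gripper": 0.15}
    - {"x": -1,"y": 0,"z": 0,"rx": 0,"ry": 0,"rz": 0,"gripper": 0.15}
    - {"x": -0.6,"y": 0,"z": 0,"rx": 0,"ry": 0,"rz": 0,"gripper": 0.15}
    - {"x": 0,"y": 0,"z": 0,"rx": 0,"ry": 0,"rz": 0,"gripper": 0.15}
    - {"x": 0,"y": 0,"z": 0,"rx": 0,"ry": 0,"rz": 0,"gripper": 0.15}

```text
clock: 35.78
position: [0.6789, 0.1628, 0.2729]
tcp_rot: [0.34, 0.109, 0.933, -0.04]
wrist_force: [0.3, -0.3, -1.5]
finger_gap: 0.228
grip_force: 30.0
```

```bash
python3 -c "
from h import *
st(); rel(['scene','top'],1)"
```

```text
t 35.78 p [0.6789 0.1628 0.2729] q [ 0.31 -0.16  1.92 -0.47  0.81 -0.8 ] F [ 0.3 -0.3 -1.5] gap 0.228 grip 30.0
x [-0.745  0.177 -0.643] z [ 0.625 -0.148 -0.766] shift cm [15.56  0.2  -0.04]
F tool [ 0.7 -0.3  1.3] T [-0.03  0.48 -0.06]
scene {'oil_tube': [([205.5, -0.0, -17.8], 0.58)], 'dipstick_tip': [([169.7, -2.2, -18.3], 0.88)], 'dipstick': [([52.6, -0.5, -14.1], 0.56)]}
top {'oil_tube': [([209.2, 2.3, -15.0], 0.68)], 'dipstick_tip': [([169.7, 3.8, -13.2], 0.62)], 'dipstick': []}
```

Emit:
jog_arm:
  steps:
    - {"x": 0,"y": 0,"z": 0,"rx": 0,"ry": 0.06,"rz": 0,"gripper": 0.15}
    - {"x": 0,"y": 0,"z": 0,"rx": 0,"ry": 0.12,"rz": 0,"gripper": 0.15}
    - {"x": 0,"y": 0,"z": 0,"rx": 0,"ry": 0.12,"rz": 0,"gripper": 0.15}
    - {"x": 0,"y": 0,"z": 0,"rx": 0,"ry": 0.12,"rz": 0,"gripper": 0.15}
    - {"x": 0,"y": 0,"z": 0,"rx": 0,"ry": 0.12,"rz": 0,"gripper": 0.15}
    - {"x": 0,"y": 0,"z": 0,"rx": 0,"ry": 0.1,"rz": 0,"gripper": 0.15}
    - {"x": 0,"y": 0,"z": 0,"rx": 0,"ry": 0.058,"rz": 0,"gripper": 0.15}
    - {"x": 0,"y": 0,"z": -0.7,"rx": 0,"ry": 0,"rz": 0,"gripper": 0.15}
    - {"x": 0,"y": 0,"z": -0.7,"rx": 0,"ry": 0,"rz": 0,"gripper": 0.15}
    - {"x": 0,"y": 0,"z": 0,"rx": 0,"ry": 0,"rz": 0,"gripper": 0.15}
    - {"x": 0,"y": 0,"z": 0,"rx": 0,"ry": 0,"rz": 0,"gripper": 0.15}
    - {"x": 0,"y": 0,"z": 0,"rx": 0,"ry": 0,"rz": 0,"gripper": 0.15}

```text
clock: 37.18
position: [0.678, 0.1634, 0.2877]
tcp_rot: [0.001, 0.116, 0.993, 0.0]
wrist_force: [0.2, -0.4, -0.7]
finger_gap: 0.226
grip_force: 30.0
```

```bash
python3 -c "
from h import *
st(); rel(['scene','top'],3); intool(['top_drawer_handle','breather_plug','tape_roll','screwdriver'],['top']); st()"
```

```text
t 37.18 p [0.678  0.1634 0.2877] q [ 0.16  0.19  1.42 -0.    1.53 -1.18] F [ 0.2 -0.4 -0.7] gap 0.226 grip 30.0
x [-0.973  0.23  -0.002] z [ 0.002 -0.    -1.   ] shift cm [11.87  0.17 11.43]
F tool [-0.3 -0.4  0.7] T [-0.08  0.02  0.  ]
scene {'oil_tube': [], 'dipstick_tip': [], 'dipstick': [([53.5, -0.8, -15.2], 0.97)]}
scene {'oil_tube': [], 'dipstick_tip': [([49.0, -0.8, -11.4], 0.3)], 'dipstick': [([48.4, 0.8, -12.9], 0.77)]}
scene {'oil_tube': [], 'dipstick_tip': [], 'dipstick': [([52.3, 0.6, -11.3], 0.81)]}
top {'oil_tube': [], 'dipstick_tip': [], 'dipstick': []}
top {'oil_tube': [], 'dipstick_tip': [], 'dipstick': []}
top {'oil_tube': [], 'dipstick_tip': [], 'dipstick': []}
top_drawer_handle top world [ 0.4275 -0.1455  0.1515] tool mm [ 173.3 -358.1  135.3] sd [0. 0. 0.]
breather_plug top world [0.5316 0.0754 0.0015] tool mm [ 122.9 -119.1  285.4] sd [0. 0. 0.]
tape_roll top world [ 0.7959  0.1979 -0.0036] tool mm [-106.    61.1  290.4] sd [0. 0. 0.]
screwdriver top world [ 0.5991 -0.0271  0.0944] tool mm [  33.6 -203.2  192.4] sd [0. 0. 0.]
t 38.78 p [0.6787 0.1629 0.2868] q [ 0.16  0.19  1.42 -0.    1.53 -1.18] F [ 0.  -0.6 -1.1] gap 0.228 grip 30.0
x [-0.973  0.231 -0.   ] z [-0. -0. -1.] shift cm [11.93  0.19 11.36]
F tool [-0.2 -0.6  1.1] T [ 0.02 -0.02 -0.01]
```

```bash
python3 -c "
from h import *
print(manip.sign_off())"
```

```text
the job is handed in; nothing more can be done
None
```

The job is handed in; the judge returned no verdict. By my readings, the drawer is out at its stop, the dipstick was seated in the tube (about 10 N at the collar) and drawn right out, and it is now held level and still about 30 cm above the bench.

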